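# Sweep the cut-off stand clean and pin the scrap-well lid back on

### The job

Use the scraper block to sweep all the cut bar ends off the steel deck into the scrap well beside it, keeping the fingers off the bar ends. Then lay the loose lid flat over the well with its knuckle between the two at the well's back edge, and slide the bent hinge pin through all three from the end away from the deck until its bent handle is up against the hinge. Leave the scraper block standing in its tray and the other things on the bench where they are.

Things in the scene. Friction and masses are not known exactly. Their poses are not given: they have to be found in the camera images.
- stand: fixed grey steel cut-off stand with an open scrap well beside a flat deck. Origin: on the bench under the centre of the well; x to its back (hinge) side, y from the well towards the deck. Well: x -85..85, y -80..80 mm, rim at z 70 mm, floor and walls 5 mm; a hinge rail 20 mm deep is fixed behind the back wall, level with the rim. A small bar rest is fixed outside the deck's back edge (x 87..117, y 207..243 mm, top 25 mm above the deck)
- deck_mid (a point): centre of the stand's deck, on its surface: dark steel plate level with the well's rim (z 70 mm), 162 mm wide in the stand's x and 190 mm long in its y (from the well's edge at y 80 to y 270 mm), with upturned edges 12 mm high along its front and back; open towards the well and at its far end
- hinge_mid (a point): point on the hinge axis midway between the stand's two steel tube knuckles, where the middle of the lid's knuckle belongs: 93 mm in x and 81 mm in z from the stand's origin. The axis runs along the stand's y. The fixed knuckles are 22 mm outside, 16 mm bore, and lie 42 to 80 mm either side of this point on the rail behind the well
- lid: loose steel lid, about 0.6 kg, plate 164 x 158 x 5 mm. Origin: underside, at the point that belongs over the well's centre at rim height, axes then as the stand's; plate over x -85..79, y -79..79 mm. Strap handle on top: bar 12 mm wide (x), 10 mm thick, 98 mm clear length along y, its middle at x 6, y 0, z 43 mm
- lid_knuckle (a point): middle of the bore of the lid's own tube knuckle, at the lid's back edge (x 93, z 11 mm in its frame): 70 mm long along y, 22 mm outside, 16 mm bore
- hinge_pin: loose L-shaped hinge pin of 12 mm round steel rod, 0.18 kg, lying flat on the bench. Origin: at the elbow, on the rod's axis; x along the shank, ending 176 mm away in a nose (last 14 mm taper to 5 mm); y along the bent handle, 56 mm long. In the knuckles it is loose and its handle swings down. Fully home, the origin is 6 mm outside the end of the stand's knuckle
- pin_tip (a point): end of the pin's tapered nose, on the shank's axis
- scraper: scraper block standing on its base, 0.28 kg: steel shoe 40 (x) x 90 (y) x 16 (z) mm below, hardwood grip 28 x 80 mm above it up to z 58 mm. Origin: centre of its underside, z up
- tray: fixed shallow steel tray of the scraper, outside 86 (x) x 130 (y) x 12 mm high, walls and floor 3 mm. Origin: centre of its underside
- stub0: steel bar end, square, 16 x 16 mm, 12 mm tall, 24 g, lying on the deck at the start (may be absent). Origin: centre of its underside
- stub1: steel bar end, round, 18 mm across, 12 mm tall, 24 g, lying on the deck at the start (may be absent). Origin: centre of its underside
- stub2: steel bar end, round, 18 mm across, 12 mm tall, 24 g, lying on the deck at the start (may be absent). Origin: centre of its underside
- stub3: steel bar end, square, 16 x 16 mm, 12 mm tall, 24 g, lying on the deck at the start (may be absent). Origin: centre of its underside
- stub4: steel bar end, round, 18 mm across, 12 mm tall, 24 g, lying on the deck at the start (may be absent). Origin: centre of its underside
- stub5: steel bar end, round, 18 mm across, 12 mm tall, 24 g, lying on the deck at the start (may be absent). Origin: centre of its underside
- stub6: steel bar end, square, 16 x 16 mm, 12 mm tall, 24 g, lying on the deck at the start (may be absent). Origin: centre of its underside
- stub7: steel bar end, round, 18 mm across, 12 mm tall, 24 g, lying on the deck at the start (may be absent). Origin: centre of its underside
- spray_can: bystander: upright spray can, 66 mm across, 190 mm tall
- long_bolt: bystander: straight hex-headed bolt, 11 mm thick and 123 mm long; it is not the hinge pin
- big_nut: bystander: large round steel nut, 36 mm across, 19 mm tall
- bolt_tin: bystander: open round steel tin, 76 mm across, 75 mm tall
- coupling: bystander: brass pipe coupling, 42 mm across, 40 mm tall, standing on end
Things that resemble listed ones, but are neither listed nor needed, are in the scene too. What is shaped like the tray but blue or red is not meant. What is shaped like the lid but yellow is not meant.

How it is judged:
On the way, in this order (a step that is already met when the one before it is completed fails the run):
1. the scraper block is brought down on the deck (x of scraper in the frame of stand between -0.12 and 0.12 m and y of scraper in the frame of stand between 0.06 and 0.33 m and z of scraper in the frame of stand between 0.06 and 0.082 m), for 0.1 s.
2. all the bar ends are in the scrap well (x of stub0 in the frame of stand between -0.082 and 0.082 m and y of stub0 in the frame of stand between -0.08 and 0.08 m and z of stub0 in the frame of stand between 0 and 0.062 m and x of stub1 in the frame of stand between -0.082 and 0.082 m and y of stub1 in the frame of stand between -0.08 and 0.08 m and z of stub1 in the frame of stand between 0 and 0.062 m and x of stub2 in the frame of stand between -0.082 and 0.082 m and y of stub2 in the frame of stand between -0.08 and 0.08 m and z of stub2 in the frame of stand between 0 and 0.062 m and x of stub3 in the frame of stand between -0.082 and 0.082 m and y of stub3 in the frame of stand between -0.08 and 0.08 m and z of stub3 in the frame of stand between 0 and 0.062 m and x of stub4 in the frame of stand between -0.082 and 0.082 m and y of stub4 in the frame of stand between -0.08 and 0.08 m and z of stub4 in the frame of stand between 0 and 0.062 m and x of stub5 in the frame of stand between -0.082 and 0.082 m and y of stub5 in the frame of stand between -0.08 and 0.08 m and z of stub5 in the frame of stand between 0 and 0.062 m and x of stub6 in the frame of stand between -0.082 and 0.082 m and y of stub6 in the frame of stand between -0.08 and 0.08 m and z of stub6 in the frame of stand between 0 and 0.062 m and x of stub7 in the frame of stand between -0.082 and 0.082 m and y of stub7 in the frame of stand between -0.08 and 0.08 m and z of stub7 in the frame of stand between 0 and 0.062 m), for 0.2 s.
3. the lid lies flat over the well, its knuckle between the stand's (angle between lid's own z axis and vertical below 0.04 rad and angle between the x axis of lid and the x axis of stand, either way round below 0.08 rad and x of lid_knuckle in the frame of stand between 0.085 and 0.101 m and y of lid_knuckle in the frame of stand between -0.01 and 0.01 m and z of lid_knuckle in the frame of stand between 0.077 and 0.086 m), for 0.2 s.
4. the hinge pin is home through all three knuckles (all of step 3 and x of hinge_pin in the frame of stand between 0.087 and 0.099 m and y of hinge_pin in the frame of stand between -0.096 and -0.08 m and z of hinge_pin in the frame of stand between 0.074 and 0.088 m and x of pin_tip in the frame of stand between 0.087 and 0.099 m and y of pin_tip in the frame of stand between 0.08 and 0.098 m and z of pin_tip in the frame of stand between 0.074 and 0.088 m), for 0.2 s.
At the end, for the whole second after the job is handed in: All bar ends in the well; lid flat (0.04 rad), its knuckle within 8 mm of the hinge axis and 10 mm along it; pin in from the end away from the deck, nose out past the last knuckle, elbow within 16 mm of the first; scraper upright in its tray; lid, pin, scraper released, at rest (all of step 2 and all of step 4 and x of scraper in the frame of tray between -0.025 and 0.025 m and y of scraper in the frame of tray between -0.03 and 0.03 m and z of scraper in the frame of tray between -0.001 and 0.01 m and angle between scraper's own z axis and vertical below 0.1 rad and linear speed of each of lid, hinge_pin, scraper below 0.02 m/s); the robot touches nothing.
It fails at once if the bare fingers push or pinch a bar end (over 1.5 N) (contact force between the fingers and stub0 above 1.5 N or contact force between the fingers and stub1 above 1.5 N or contact force between the fingers and stub2 above 1.5 N or contact force between the fingers and stub3 above 1.5 N or contact force between the fingers and stub4 above 1.5 N or contact force between the fingers and stub5 above 1.5 N or contact force between the fingers and stub6 above 1.5 N or contact force between the fingers and stub7 above 1.5 N).
It fails at once if a bystander is moved more than 40 mm (distance of any of spray_can, long_bolt, big_nut, bolt_tin, coupling from where it was at the start of the episode above 0.04 m).
Of stub0, stub1, stub2, stub3, stub4, stub5, stub6, stub7 only 4 to 8 are there at a start; the rules pass over those that are not, and their reading is None.
At some moment in a run one of lid, hinge_pin may be knocked a few centimetres aside while the robot is not near it.
Once in a run the grip may slacken for a moment while it holds something.
It also fails if it takes over 210 s, if anything falls off the work surface, if the arm or the gripper's body presses on something with over 40 N, if the wrist force passes 120 N, or if a joint passes its speed limit or range.

### The arm

A 7-joint arm with a two-finger parallel gripper is mounted at the origin on the work surface. World frame = base frame: x ahead of the robot, y to its left, z up, the work surface at z = 0. Lengths are in m, angles in rad, forces in N, time in s.
With the tool pointing down it reaches from about 0.35 to 0.9 m from the base axis. Payload 8.1 kg.
Tool frame: the origin (TCP) lies midway between the tips of the shut fingers; the grasp point (between the pads) lies 19 mm behind it; x points along the fingers, z is the direction in which the jaws open and shut, and the axes are right-handed (so a half turn about x gives the same grasp; the last joint's range is limited). The gripper opens to 92 mm and grips with 3 to 60 N. Pads are 19 mm wide; open, the fingers measure 130 mm over their backs; the gripper's body (75 mm by 190 mm) begins 47 mm behind the grasp point.
Start: joints at [-1.306, 0.434, 0.025, 1.573, -0.012, 1.134, -0.075], TCP at [0.225, 0.583, 0.227] pointing down, gripper open.
Joint ranges: [-2.62, 2.62], [-0.44, 2.09], [-1.27, 1.32], [0.08, 2.57], [-1.32, 4.46], [0.12, 2], [-2.74, 2.74]. Speed limits (rad/s): [2.22, 2.22, 3.01, 3.01, 3.14, 3.14, 3.14].

### API

Orientations are given as a rotation vector (axis times angle).
In Python, from cell import arm, optics, finder gives the robot as it stands.
- The arm moves only by the tool send_rows, never from a script. Its argument "rows" is a list that holds one entry, the list of rows, each a list of 7 numbers: the shift along the tool's x, y, z in mm, then the turn, a rotation vector about the tool's x, y, z in degrees, then the opening in per cent of the stroke, from 0 (shut) to 100 (fully open). A call has exactly 8 rows; each row is the pose to reach, as a shift and turn from the pose commanded when the call began, along the tool's axes at that moment; what a row does not reach only later rows make up. A row lasts 1/10 s, in which the tool goes at most 50 mm and 8.59 degrees, less where a joint would pass 70% of its speed; a pose out of reach is approached as far as the arm can. A call with a gripper value outside its range is refused whole. The fingers move at their own pace and stop on an object; "grip_force" is the grip in N (left out, the last holds). Time passes only in rows, so rows that repeat a pose let the fingers close, or fill a call up. It gives the time, the measured TCP pose, the force and the opening at its end, in the units of the state.
- arm.observe(): the state, without advancing time (a new reading comes with each control period).
- optics.get_image(name): name is "side" or "top"; returns (picture, depth): 480x640x3 uint8, red, green, blue; 480x640 float32, m along the optical axis (not along the pixel's ray), 0 where there is no reading.
- optics.get_calibration(name): a dict with "camera_matrix" (3x3 intrinsics, pixels), "position" and "orientation" of the camera in the world. Camera axes: x right, y up, looking along -z (the intrinsics and any distortion apply to the point x, -y, -z); pixel columns grow to the right and rows downward; lengths in m; the calibration is good to about 2 mm. A picture is of the moment at which its call begins. get_calibration takes no time and is no camera call.
- arm.sign_off(): hands the job in, once; it reports no verdict.
Trained networks look in the newest picture that a camera, given by its name, has taken for a name from the list of things; names that differ only in an ending like _2 or _b are one class to them, and where a whole thing is asked for, a point or a joint stands for the part that bears it (a point fixed in the world has none). Each returns a list of dicts, best first, with "confidence" (0 to 1); they miss things now and then, are a little off and sometimes report something else, mostly with a low value. They report only what shows in the picture. A call takes as long as a camera call. They do not tell look-alikes from the thing itself.
- finder.search_frame(camera, thing): "bbox" ([left, top, width, height] in pixels, round what is visible of it).
- finder.regions_of(camera, thing): "region" (480x640 bool, what is visible of it) and "bbox" ([left, top, width, height] in pixels, round what is visible of it).
- finder.place_of(camera, thing): "xy" ([column, row] in pixels: a listed point, or the origin of a listed thing).
The state is a dict: "clock": time; "joints": joint angles; "dq": joint speeds; "joint_efforts": joint torques, N m; "position": TCP position; "ee_rot": TCP orientation; "force": force on the tool from outside, world axes, zero at the start; "ft_torque": the same for the moment, N m; "width": opening from 0.0 (shut) to 1.0 (fully open).
Only numpy, scipy, OpenCV 4.12 (cv2) and the standard library are available. Lean on these libraries where they do the work, as an engineer would, in place of code of your own. Each camera call takes 0.05 s, during which the arm holds its last target.

## Working session

There is one attempt and no reset: what is moved stays moved. The work goes in short steps, Python scripts to look and compute and a tool call to move; the robot and the scene stay as the last step left them, time stands still between calls to the robot, and variables do not carry over. Pictures are saved under pics/ and viewed, and the job is handed in when it is done.

Besides the shell and the picture viewer there is one more tool, called after ">>>" in YAML: its name, and indented under it one key for each argument. send_rows: Moves the arm, as the interface text tells. Its arguments: {"type":"object","properties":{"rows":{"type":"array"},"grip_force":{"type":"number"}},"required":["rows"]}

```bash
ls; mkdir -p pics; python3 - <<'E'
from cell import arm, optics, finder
import cv2,numpy as np
print(arm.observe())
for n in ("side","top"):
    im,d=optics.get_image(n)
    cv2.imwrite(f"pics/{n}0.png",im[:,:,::-1])
    np.save(f"pics/{n}0_d.npy",d)
    print(n,optics.get_calibration(n))
E
```

```text
pics
{'clock': 0.0, 'joints': array([-1.30560307,  0.43523189,  0.0249496 ,  1.57411913, -0.01161733,
        1.1339685 , -0.0750907 ]), 'dq': array([ 0.00010515,  0.00054901, -0.00057075, -0.00105142, -0.00197763,
       -0.00042619,  0.00020547]), 'joint_efforts': array([-2.84896742e-04, -6.67834640e+01,  9.85020362e-01, -3.14474881e+01,
       -6.06066710e-02,  4.26648546e-02,  1.57648496e-04]), 'position': array([0.2245736 , 0.58270688, 0.22593062]), 'ee_rot': array([-0.93509527,  1.36232631,  0.93346022]), 'force': array([-0.46813782,  0.15105941,  0.0538117 ]), 'ft_torque': array([0.03408008, 0.03069421, 0.00732991]), 'width': 1.0038139077109076}
side {'camera_matrix': array([[541.73661702,   0.        , 314.40805665],
       [  0.        , 541.73661702, 234.72470971],
       [  0.        ,   0.        ,   1.        ]]), 'position': array([ 0.19113272, -1.04730998,  0.89278306]), 'orientation': array([ 0.96646472, -0.1198097 , -0.21255843])}
top {'camera_matrix': array([[556.51123528,   0.        , 326.18979677],
       [  0.        , 556.51123528, 242.19074066],
       [  0.        ,   0.        ,   1.        ]]), 'position': array([0.29166634, 0.07601082, 1.7425962 ]), 'orientation': array([ 0.08703626, -0.09514976, -1.55633851])}
```

View pics/side0.png

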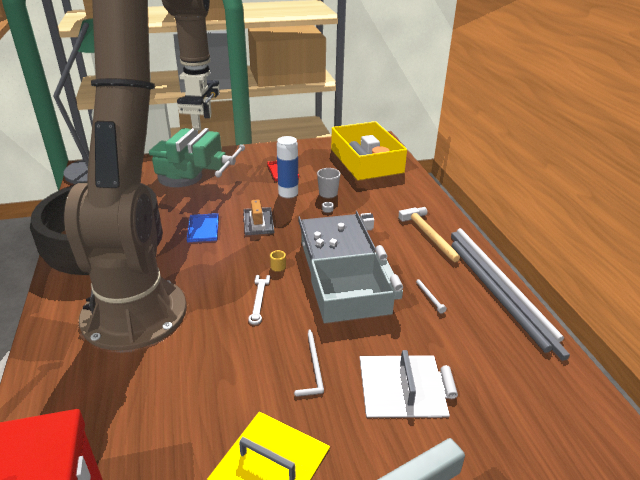

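View pics/top0.png

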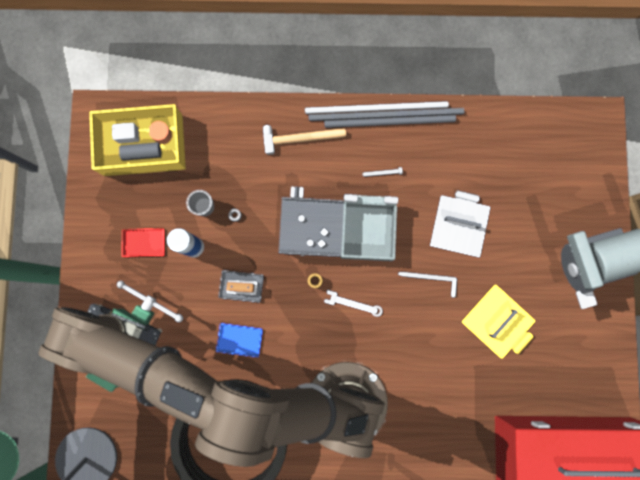

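```bash
cat > h.py <<'E'
import numpy as np,cv2
from scipy.spatial.transform import Rotation as R
from cell import arm, optics, finder
def cal(n):
    c=optics.get_calibration(n); return c["camera_matrix"],np.array(c["position"]),R.from_rotvec(c["orientation"]).as_matrix()
def cloud(n,d):
    K,p,M=cal(n); v,u=np.mgrid[0:480,0:640]
    P=np.stack([(u-K[0,2])/K[0,0]*d,-(v-K[1,2])/K[1,1]*d,-d],-1)
    return P@M.T+p
def onz(n,uv,z):
    K,p,M=cal(n); uv=np.atleast_2d(uv).astype(float)
    r=np.stack([(uv[:,0]-K[0,2])/K[0,0],-(uv[:,1]-K[1,2])/K[1,1],-np.ones(len(uv))],-1)@M.T
    return p+r*((z-p[2])/r[:,2])[:,None]
def proj(n,P):
    K,p,M=cal(n); c=(np.atleast_2d(P)-p)@M
    return np.stack([K[0,0]*c[:,0]/-c[:,2]+K[0,2],K[1,1]*-c[:,1]/-c[:,2]+K[1,2]],-1)
def shot(n,tag=None):
    im,d=optics.get_image(n)
    if tag: cv2.imwrite(f"pics/{tag}.png",im[:,:,::-1])
    return im,d
def crop(im,u0,v0,u1,v1,s,tag):
    cv2.imwrite(f"pics/{tag}.png",cv2.resize(im[v0:v1,u0:u1,::-1],None,fx=s,fy=s,interpolation=cv2.INTER_CUBIC))
E
python3 - <<'E'
from h import *
print("tool R\n",R.from_rotvec(arm.observe()["ee_rot"]).as_matrix().round(3))
im,d=shot("top");
crop(im,270,170,470,320,4,"topc1"); 
im2,d2=shot("side"); crop(im2,290,190,490,340,4,"sidec1")
P=cloud("top",d);np.save("P0.npy",P);Q=cloud("side",d2);np.save("Q0.npy",Q)
for t in ["stand","deck_mid","hinge_mid","lid","lid_knuckle","hinge_pin","pin_tip","scraper","tray"]+["stub0","stub1","spray_can","long_bolt","big_nut","bolt_tin","coupling"]:
    for n in("top","side"):
        r=finder.place_of(n,t)
        print(t,n,[(np.round(x["xy"],1).tolist(),round(x["confidence"],2)) for x in r[:9]])
E
```

```text
tool R
 [[-0.    -0.933  0.36 ]
 [-0.001  0.36   0.933]
 [-1.    -0.    -0.001]]
stand top [([366.5, 235.5], 0.83)]
stand side [([345.6, 298.3], 0.61)]
deck_mid top [([311.4, 226.4], 0.67)]
deck_mid side [([337.2, 235.1], 0.94)]
hinge_mid top [([367.3, 203.1], 0.76)]
hinge_mid side [([390.2, 267.1], 0.81)]
lid top [([496.1, 318.5], 0.86), ([459.3, 223.2], 0.72), ([236.9, 212.3], 0.41)]
lid side [([270.1, 465.8], 0.89), ([405.1, 382.8], 0.72)]
lid_knuckle top [([522.7, 340.1], 0.7), ([467.0, 196.1], 0.6)]
lid_knuckle side [([448.4, 381.0], 0.59)]
hinge_pin top [([455.5, 277.8], 0.81), ([312.3, 227.6], 0.44), ([314.0, 278.0], 0.28)]
hinge_pin side [([319.0, 389.5], 0.73)]
pin_tip top [([396.6, 273.6], 0.49), ([456.7, 279.7], 0.4)]
pin_tip side [([308.5, 328.5], 0.84)]
scraper top [([238.9, 285.2], 0.6), ([369.8, 199.7], 0.29)]
scraper side [([260.0, 221.1], 0.95), ([320.3, 238.3], 0.28)]
tray top [([242.5, 286.6], 0.91), ([238.0, 343.5], 0.74), ([148.1, 242.0], 0.61)]
tray side [([202.7, 230.1], 0.77), ([260.6, 222.7], 0.71), ([319.4, 245.1], 0.52), ([280.5, 173.4], 0.43)]
stub0 top [(
[... 171 characters left out ...]
0.39), ([340.6, 227.6], 0.38)]
stub1 top [([308.4, 245.9], 0.55), ([324.0, 233.8], 0.48), ([319.7, 244.6], 0.48), ([302.2, 221.0], 0.44)]
stub1 side [([330.8, 244.0], 0.6), ([319.2, 241.7], 0.45), ([319.2, 237.0], 0.39), ([340.6, 227.6], 0.38)]
spray_can top [([194.5, 241.5], 0.75), ([243.4, 283.8], 0.7)]
spray_can side [([288.3, 191.5], 0.74)]
long_bolt top [([395.8, 170.4], 0.58)]
long_bolt side [([439.9, 309.9], 0.63)]
big_nut top [([236.7, 215.0], 0.49), ([308.1, 242.4], 0.3)]
big_nut side [([329.2, 209.3], 0.5)]
bolt_tin top [([206.5, 206.2], 0.59)]
bolt_tin side [([327.1, 195.4], 0.67)]
coupling top [([312.4, 277.1], 0.52), ([457.8, 224.2], 0.27)]
coupling side [([279.5, 264.7], 0.67)]
```

View pics/topc1.png

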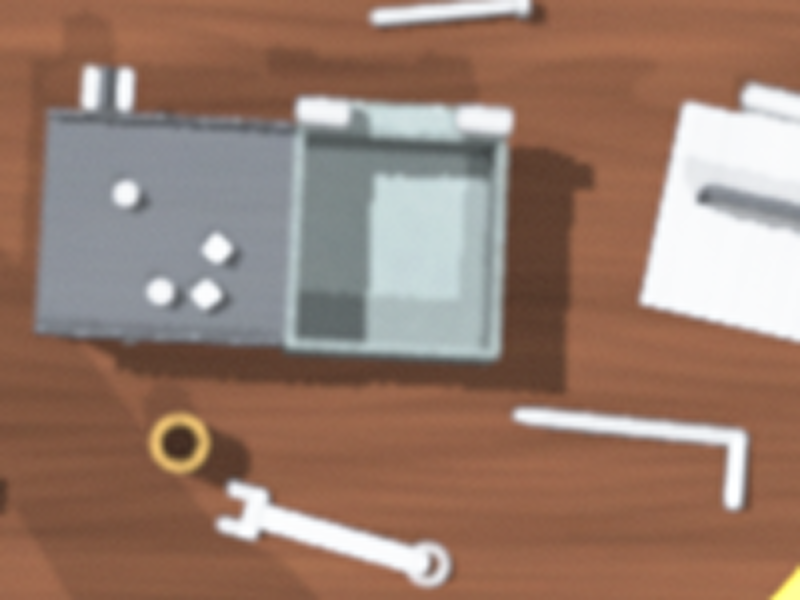

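View pics/sidec1.png

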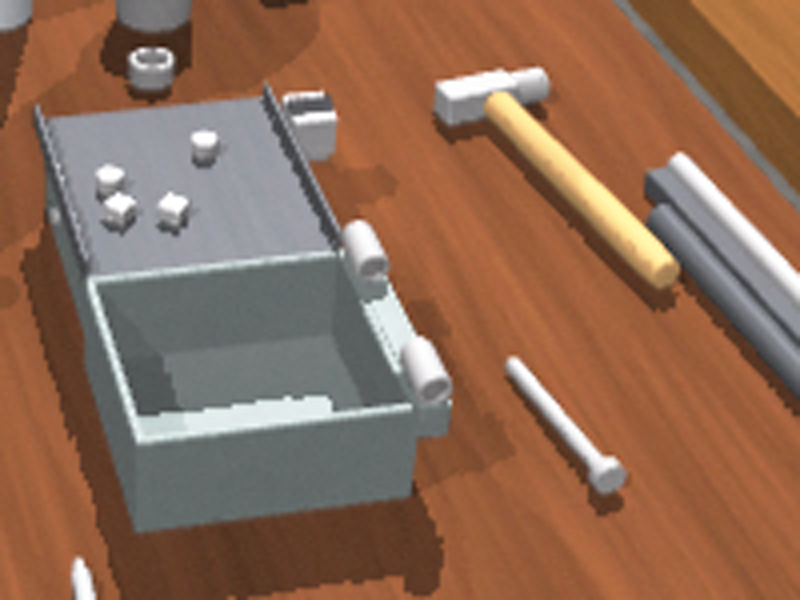

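```bash
python3 - <<'E'
from h import *
P=np.load("P0.npy");Q=np.load("Q0.npy")
for A,n in((P,"top"),(Q,"side")):
    for lab,xy in (("deckmid",[311,226] if n=="top" else [337,235]),):
        u,v=xy; print(n,A[v-3:v+4:3,u-3:u+4:3].reshape(-1,3).round(4)[:3])
# corners from top crop
def c(u,v): return (270+u/4,170+v/4)
pts=dict(deckFL=(35,330),deckBL=(48,110),wellFR=(500,358),wellBRrail=(512,108))
for k,v in pts.items(): print(k,onz("top",c(*v),.07 if 'BR' not in k else .08).round(4))
# region fit
m=(np.abs(P[...,2]-.07)<.006)
print(m.sum())
lab=cv2.connectedComponents(m.astype(np.uint8))[1]
mm=lab==lab[226,311]
X=P[mm]; print(len(X),X[:,2].mean(),X.min(0),X.max(0))
print(cv2.minAreaRect(X[:,:2].astype(np.float32)*1000))
# bench
b=P[(np.abs(P[...,2])<.02)]; print("bench z",np.median(b[:,2]))
b=Q[(np.abs(Q[...,2])<.02)]; print("bench z side",np.median(b[:,2]))
m=(np.abs(Q[...,2]-.07)<.004)
lab=cv2.connectedComponents(m.astype(np.uint8))[1]
mm=lab==lab[235,337]
X=Q[mm]; print(len(X),X[:,2].mean(),X.min(0),X.max(0)); print(cv2.minAreaRect(X[:,:2].astype(np.float32)*1000))
E
```

```text
top [[0.545  0.1245 0.0697]
 [0.5451 0.1154 0.0695]
 [0.5458 0.1064 0.0656]]
side [[0.5315 0.1256 0.0694]
 [0.5395 0.1241 0.0692]
 [0.5485 0.1255 0.0669]]
deckFL [[0.4538 0.2113 0.07  ]]
deckBL [[0.6226 0.2051 0.07  ]]
wellFR [[ 0.437  -0.1397  0.07  ]]
wellBRrail [[ 0.6268 -0.1479  0.08  ]]
4543
2966 0.06937961199415044 [ 0.43829416 -0.14345877  0.06400093] [0.62236505 0.21119916 0.07598857]
((529.454833984375, 33.98878479003906), (351.94427490234375, 171.90957641601562), 86.731689453125)
bench z -0.0008124087053540396
bench z side -0.0008705280745009425
2671 0.06874071448839639 [ 0.43559232 -0.14955264  0.06600526] [0.63048959 0.21332847 0.07396452]
((537.141845703125, 31.76531982421875), (359.0001220703125, 190.6805419921875), 87.84944152832031)
```

```bash
cat >> h.py <<'E'
from scipy.optimize import minimize
def box(x0,x1,y0,y1,z):
    c=[(x0,y0,z),(x1,y0,z),(x1,y1,z),(x0,y1,z)]; return [(c[i],c[(i+1)%4]) for i in range(4)]
def W(pose,P,z0=0):
    x,y,t=pose; c,s=np.cos(t),np.sin(t); P=np.asarray(P,float)
    return np.stack([x+c*P[...,0]-s*P[...,1],y+s*P[...,0]+c*P[...,1],P[...,2]+z0],-1)
def gradimg(im,sig=1.0):
    g=cv2.GaussianBlur(im,(0,0),sig).astype(np.float32)
    gx=np.abs(cv2.Sobel(g,cv2.CV_32F,1,0)).max(-1); gy=np.abs(cv2.Sobel(g,cv2.CV_32F,0,1)).max(-1)
    return np.minimum(np.hypot(gx,gy),150)
def samples(lines,step=.003):
    o=[]
    for a,b in lines:
        a,b=np.array(a,float),np.array(b,float); k=max(2,int(np.linalg.norm(b-a)/step)); o.append(a+(b-a)*np.linspace(0.02,.98,k)[:,None])
    return np.vstack(o)
def fit(ims,lines,x0,z0=0,sr=(.02,.02,.1),off=None):
    """ims: {cam: image}; lines in m; returns pose maximizing edge strength"""
    S=samples(lines); 
    def cost(p,G):
        t=0
        for n,g in G.items():
            uv=proj(n,W(p,S,z0)).astype(np.float32)
            t-=cv2.remap(g,uv[:,0].reshape(-1,1),uv[:,1].reshape(-1,1),cv2.INTER_LINEAR).mean()
        return t
    best=np.array(x0,float)
    for sig,f in((3,1),(1.5,.3),(0.8,.1)):
        G={n:gradimg(i,sig) for n,i in ims.items()}
        r=[]
        for a in np.linspace(-1,1,9):
            for b in np.linspace(-1,1,9):
                for c in np.linspace(-1,1,9):
                    p=best+np.array([a,b,c])*np.array(sr)*f; r.append((cost(p,G),tuple(p)))
        best=np.array(min(r)[1])
        best=minimize(cost,best,args=(G,),method="Nelder-Mead",options=dict(initial_simplex=best+np.vstack([np.zeros(3),np.diag(np.array(sr)*f/8)]),xatol=1e-5,fatol=1e-4)).x
    return best,cost(best,G)
def overlay(n,im,lines,pose,z0,rect,s,tag):
    u0,v0,u1,v1=rect; o=cv2.resize(im[v0:v1,u0:u1,::-1],None,fx=s,fy=s,interpolation=cv2.INTER_CUBIC)
    for a,b in lines:
        q=(proj(n,W(pose,np.array([a,b]),z0))+.5-np.array([u0,v0]))*s
        cv2.line(o,tuple(int(k) for k in q[0]),tuple(int(k) for k in q[1]),(0,0,255),1)
    cv2.imwrite(f"pics/{tag}.png",o)
STAND=box(-.085,.085,-.08,.08,.07)[:1]+box(-.085,.085,-.08,.08,.07)[3:]+box(-.08,.08,-.075,.075,.07)+[((-.081,.27,.07),(.081,.27,.07)),((-.085,-.08,.07),(-.085,-.08,0))]
STAND+=[((.104,-.08,.081),(.104,-.042,.081)),((.104,.08,.081),(.104,.042,.081)),((.104,-.08,.081),(.082,-.08,.081)),((.104,-.042,.081),(.082,-.042,.081)),((.104,.042,.081),(.082,.042,.081))]
STAND+=box(-.081,.081,.08,.27,.07)[:1]+[((-.081,.08,.082),(-.081,.27,.082)),((.081,.08,.082),(.081,.27,.082))]
E
python3 - <<'E'
from h import *
a,_=shot("top");b,_=shot("side")
np.save("top.npy",a);np.save("side.npy",b)
r={}
for k,ims in (("t",{"top":a}),("s",{"side":b}),("b",{"top":a,"side":b})):
    p,c=fit(ims,STAND,(.528,-.06,-.05)); r[k]=p; print(k,p.round(4),np.degrees(p[2]).round(2),c)
overlay("top",a,STAND,r["b"],0,(270,180,420,270),5,"ov_t")
overlay("side",b,STAND,r["b"],0,(290,200,420,330),4,"ov_s")
E
```

```text
t [ 0.5231 -0.0639 -0.026 ] -1.49 -127.811844Traceback (most recent call last):
  File "<stdin>", line 6, in <module>
  File "h.py", line 54, in fit
    p=best+np.array([a,b,c])*np.array(sr)*f; r.append((cost(p,G),tuple(p)))
                                                       ~~~~^^^^^
  File "h.py", line 44, in cost
    uv=proj(n,W(p,S,z0)).astype(np.float32)
       ~~~~^^^^^^^^^^^^^
  File "h.py", line 15, in proj
    K,p,M=cal(n); c=(np.atleast_2d(P)-p)@M
          ~~~^^^
  File "h.py", line 5, in cal
    c=optics.get_calibration(n); return c["camera_matrix"],np.array(c["position"]),R.from_rotvec(c["orientation"]).as_matrix()
ValueError: time passes only in moves, steps and waits
```

```bash
sed -i 's/^def cal(n):/import functools\n@functools.lru_cache(None)\ndef cal(n):/' h.py
python3 - <<'E'
from h import *
print(arm.observe()["clock"])
a=np.load("top.npy");b=np.load("side.npy")
r={}
for k,ims in (("t",{"top":a}),("s",{"side":b}),("b",{"top":a,"side":b})):
    p,c=fit(ims,STAND,(.528,-.06,-.05)); r[k]=p; print(k,p.round(4),np.degrees(p[2]).round(2),c)
overlay("top",a,STAND,r["b"],0,(270,180,420,270),5,"ov_t")
overlay("side",b,STAND,r["b"],0,(290,200,420,330),4,"ov_s")
E
```

```text
1.9
t [ 0.5231 -0.0639 -0.026 ] -1.49 -127.811844
s [ 0.5225 -0.0686 -0.0344] -1.97 -133.625
b [ 0.5232 -0.0646 -0.0275] -1.58 -255.8049
```

View pics/ov_t.png

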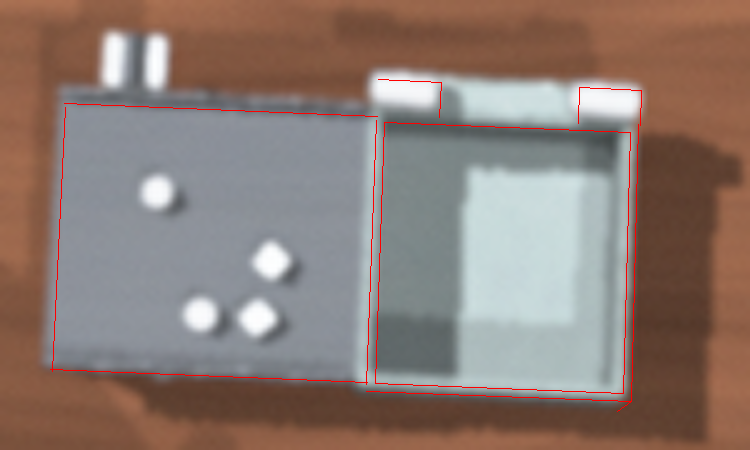

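View pics/ov_s.png

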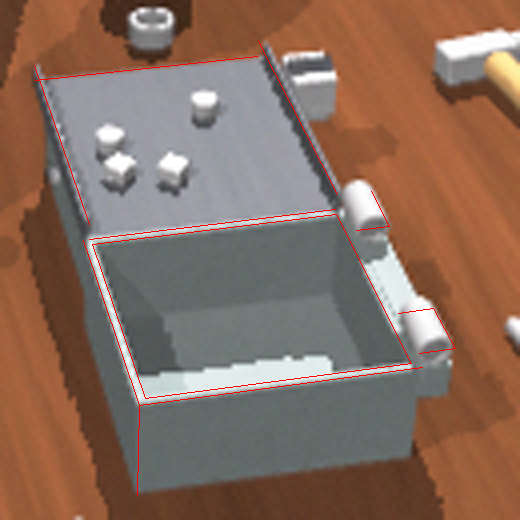

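```bash
python3 - <<'E'
from h import *
a=np.load("top.npy");b=np.load("side.npy")
crop(a,200,250,300,370,5,"t_scr"); crop(b,180,180,300,260,6,"s_scr")
crop(a,380,180,550,370,4,"t_lid")
E
```

```text
(no output)
```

View pics/t_scr.png

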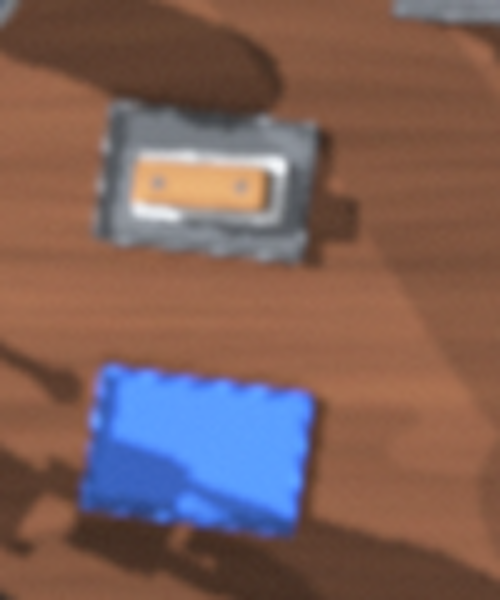

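View pics/s_scr.png

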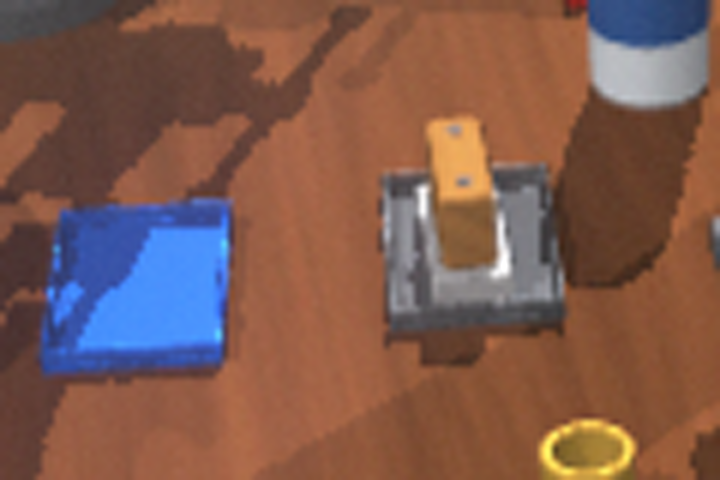

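View pics/t_lid.png

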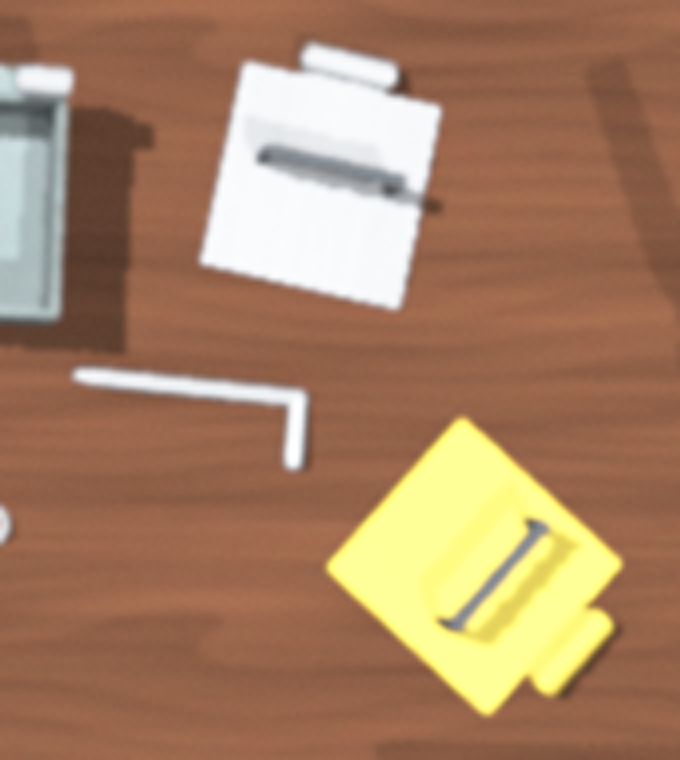

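```bash
cat >> h.py <<'E'
SCR=box(-.014,.014,-.04,.04,.058)+box(-.02,.02,-.045,.045,.016)
TRAY=box(-.043,.043,-.065,.065,.012)
LID=box(-.085,.079,-.079,.079,.005)+[((.104,-.035,.011),(.104,.035,.011)),((.104,-.035,.011),(.085,-.035,.011)),((.104,.035,.011),(.085,.035,.011))]
PIN=[((0.006,.006,0),(.164,.006,0)),((-.006,-.006,0),(.164,-.006,0)),((-.006,-.006,0),(-.006,.056,0)),((.006,.006,0),(.006,.056,0)),((-.006,.056,0),(.006,.056,0))]
E
cat > meas.py <<'E'
from h import *
a=np.load("top.npy");b=np.load("side.npy")
for nm,L,uv,z,z0,yaw in(("tray",TRAY,(242,287),.01,0,-.08),("scraper",SCR,(241,285),.03,.003,-.08),("lid",LID,(459,223),.005,0,-.25),("pin",PIN,(455,278),.006,.006,np.pi/2-.05)):
    g=onz("top",uv,z)[0]
    for k,ims in (("t",{"top":a}),("s",{"side":b}),("b",{"top":a,"side":b})):
        p,c=fit(ims,L,(g[0],g[1],yaw),z0,sr=(.02,.02,.12)); print(nm,k,p.round(4),np.degrees(p[2]).round(1),round(c,1))
    u,v=uv
    overlay("top",a,L,p,z0,(u-60,v-45,u+60,v+45),5,"ot_"+nm)
    uv=proj("side",[[g[0],g[1],.02]])[0].astype(int); u=np.clip(uv[0],60,580);v=np.clip(uv[1],45,435)
    overlay("side",b,L,p,z0,(u-60,v-45,u+60,v+45),5,"os_"+nm)
S=np.array([.5232,-.0646]); th=-.029
for uv in [(301.5,218.5),(324.3,232.2),(310.2,243),(321.5,243.6)]:
    w=onz("top",uv,.08)[0]; d=w[:2]-S; print("stub",w.round(3),"stand",(d@np.array([[np.cos(th),-np.sin(th)],[np.sin(th),np.cos(th)]])).round(3))
E
python3 meas.py; cd pics; python3 -c "
import cv2,numpy as np
for n in ['tray','scraper','lid','pin']:
    pass
r=[np.hstack([cv2.resize(cv2.imread(f'o{c}_{n}.png'),(400,300)) for c in 'ts']) for n in ['scraper','lid']]
cv2.imwrite('mA.png',np.vstack(r))
r=[np.hstack([cv2.resize(cv2.imread(f'o{c}_{n}.png'),(400,300)) for c in 'ts']) for n in ['tray','pin']]
cv2.imwrite('mB.png',np.vstack(r))"
```

```text
tray t [ 0.3535  0.331  -0.1037] -5.9 -136.4
tray s [ 0.3508  0.3269 -0.0919] -5.3 -137.9
tray b [ 0.3521  0.3301 -0.1072] -6.1 -266.8
scraper t [ 0.3513  0.3279 -0.003 ] -0.2 -146.8
scraper s [ 0.3684  0.2679 -0.1534] -8.8 -126.3
scraper b [ 0.3478  0.3277 -0.0217] -1.2 -276.1
lid t [ 0.5567 -0.3542 -0.2231] -12.8 -145.6
lid s [ 0.5525 -0.3588 -0.2133] -12.2 -146.6
lid b [ 0.5535 -0.3565 -0.2197] -12.6 -287.4
pin t [ 0.383  -0.3315  1.4649] 83.9 -150.0
pin s [ 0.3809 -0.3336  1.4912] 85.4 -150.0
pin b [ 0.3818 -0.3329  1.4797] 84.8 -299.5
stub [0.557 0.144 0.08 ] stand [0.028 0.21 ]
stub [0.516 0.075 0.08 ] stand [-0.011  0.139]
stub [0.483 0.117 0.08 ] stand [-0.046  0.18 ]
stub [0.481 0.083 0.08 ] stand [-0.046  0.146]
```

View pics/mA.png

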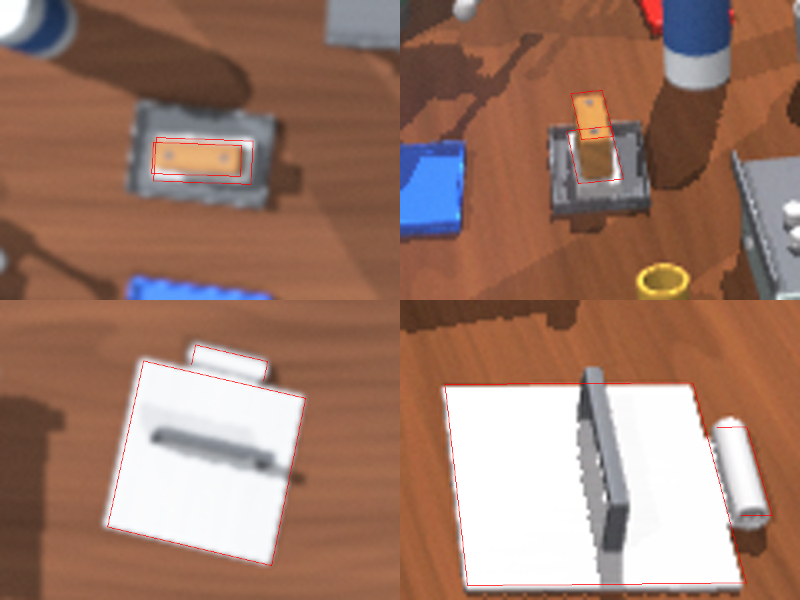

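View pics/mB.png

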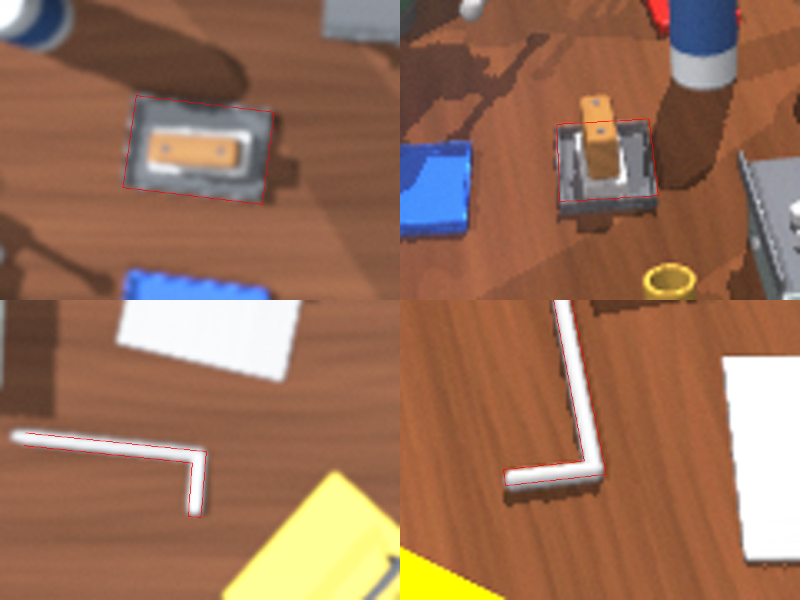

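```bash
cat >> h.py <<'E'
def Rt(phi):
    c,s=np.cos(phi),np.sin(phi); return np.array([[0,-s,c],[0,c,s],[-1,0,0]])
def go(pos,phid=None,Rw=None):
    o=arm.observe(); R0=R.from_rotvec(o["ee_rot"]).as_matrix(); z=R0[:,2]; ph=np.degrees(np.arctan2(z[1],z[0]))
    print("t%.1f"%o["clock"],"at",o["position"].round(4),"phi %.1f"%ph,"F",o["force"].round(1),"w %.3f"%o["width"],"q",o["joints"].round(2))
    if phid is None: phid=ph
    Rw=Rt(np.radians(phid)) if Rw is None else Rw
    print("shift mm",((np.array(pos)-o["position"])@R0*1000).round(1),"turn deg",np.degrees(R.from_matrix(R0.T@Rw).as_rotvec()).round(1))
ST=(.5225,-.066,-.029)
def stw(x,y,z=0,pose=None): return W(ST if pose is None else pose,[x,y,z])
E
python3 - <<'E'
from h import *
print(onz("top",(240,286.5),.061), onz("side",(257.5,204.5),.061), onz("side",(187,190),0))
print("can",onz("top",(190,242),.19),onz("side",(288,190),.0))
go((.350,.328,.20),-2)
E
```

```text
[[0.350315   0.32640418 0.061     ]] [[0.35201994 0.32868376 0.061     ]] [[0.14993634 0.57349566 0.        ]]
can [[0.46854661 0.4510566  0.19      ]] [[0.47628654 0.499445   0.        ]]
t1.9 at [0.2248 0.5832 0.2267] phi 68.9 F [ 0.7 -0.1  0.6] w 1.002 q [-1.31  0.43  0.03  1.57 -0.01  1.13 -0.08]
shift mm [  26.7 -208.6 -193.1] turn deg [70.9  0.   0. ]
```

>>> send_rows:
  rows:
    - [[0, -26, -24, 9, 0, 0, 100], [0, -52, -48, 17, 0, 0, 100], [0, -80, -72, 26, 0, 0, 100], [5, -110, -100, 35, 0, 0, 100], [10, -140, -128, 43, 0, 0, 100], [20, -170, -155, 52, 0, 0, 100], [26, -195, -180, 60, 0, 0, 100], [27, -208, -193, 68, 0, 0, 100]]

```text
clock: 2.7
position: [0.3504, 0.3248, 0.1993]
ee_rot: [-0.006, 1.571, 0.004]
force: [-0.2, 0.8, 0.3]
width: 1.001
```

```bash
python3 - <<'E'
from h import *
go((.351,.3275,.028),-2)
E
```

```text
t2.7 at [0.3504 0.3248 0.1993] phi 0.4 F [-0.2  0.8  0.3] w 1.001 q [-1.14  0.22  0.34  1.98 -0.09  0.96 -0.75]
shift mm [171.3   2.9   0.6] turn deg [ 2.4 -0.   0.1]
```

>>> send_rows:
  rows:
    - [[20, 1, 0, 1, 0, 0, 100], [45, 2, 0, 2, 0, 0, 100], [75, 3, 0, 2, 0, 0, 100], [105, 3, 0, 2, 0, 0, 100], [130, 3, 0, 2, 0, 0, 100], [130, 3, 0, 2, 0, 0, 70], [130, 3, 0, 2, 0, 0, 60], [130, 3, 0, 2, 0, 0, 60]]

```text
clock: 3.5
position: [0.3501, 0.332, 0.071]
ee_rot: [0.016, 1.569, -0.014]
force: [0.1, -0.4, 0.0]
width: 0.785
```

```bash
python3 - <<'E'
from h import *
go((.351,.3275,.028),-2)
a,_=shot("top");b,_=shot("side")
A=cv2.resize(a[240:330,180:300],(480,360));B=cv2.resize(b[150:270,190:330],(420,360))
cv2.imwrite("pics/g1.png",np.hstack([A,B])[:,:,::-1])
print(proj("top",[arm.observe()["position"]]),proj("side",[arm.observe()["position"]]))
E
```

```text
t3.5 at [0.3501 0.332  0.071 ] phi -1.1 F [ 0.1 -0.4  0. ] w 0.785 q [-1.09  0.42  0.29  2.11 -0.19  0.64 -0.69]
shift mm [43.  -4.5  0.9] turn deg [ 0.9  0.1 -0.1]
[[237.60438358 286.45556669]] [[256.47497925 201.08710254]]
```

View pics/g1.png

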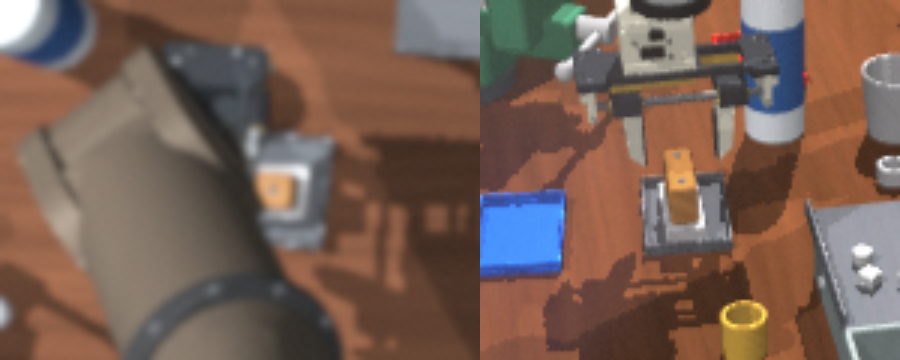

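>>> send_rows:
  rows:
    - [[10, -1, 0, 1, 0, 0, 60], [20, -3, 1, 1, 0, 0, 60], [30, -4, 1, 1, 0, 0, 60], [38, -4, 1, 1, 0, 0, 60], [42, -4, 1, 1, 0, 0, 60], [42, -4, 1, 1, 0, 0, 10], [42, -4, 1, 1, 0, 0, 10], [42, -4, 1, 1, 0, 0, 10]]
  grip_force: 45

```text
clock: 4.4
position: [0.3505, 0.3275, 0.028]
ee_rot: [0.029, 1.57, -0.028]
force: [0.9, 1.1, 1.1]
width: 0.392
```

>>> send_rows:
  rows:
    - [[0, 0, 0, 0, 0, 0, 10], [0, 0, 0, 0, 0, 0, 10], [0, 0, 0, 0, 0, 0, 10], [-10, 0, 0, 0, 0, 0, 10], [-35, 0, 0, 0, 0, 0, 10], [-60, 0, 0, 0, 0, 0, 10], [-60, 0, 0, 0, 0, 0, 10], [-60, 0, 0, 0, 0, 0, 10]]
  grip_force: 45

```text
clock: 5.2
position: [0.3505, 0.3275, 0.0881]
ee_rot: [0.029, 1.57, -0.027]
force: [-0.3, -0.8, -3.2]
width: 0.302
```

```bash
python3 - <<'E'
from h import *
p=stw(-.009,.250,.07+.025+.12); print(p)
go(p,88.3)
b,_=shot("side")
crop(b,190,140,330,260,5,"g2")
E
```

```text
[0.52075277 0.18415585 0.215     ]
t5.2 at [0.3505 0.3275 0.0881] phi -2.1 F [-0.3 -0.8 -3.2] w 0.302 q [-1.1   0.39  0.31  2.1  -0.18  0.68 -0.71]
shift mm [-126.9 -137.   175.4] turn deg [-90.4   0.1  -0. ]
```

View pics/g2.png

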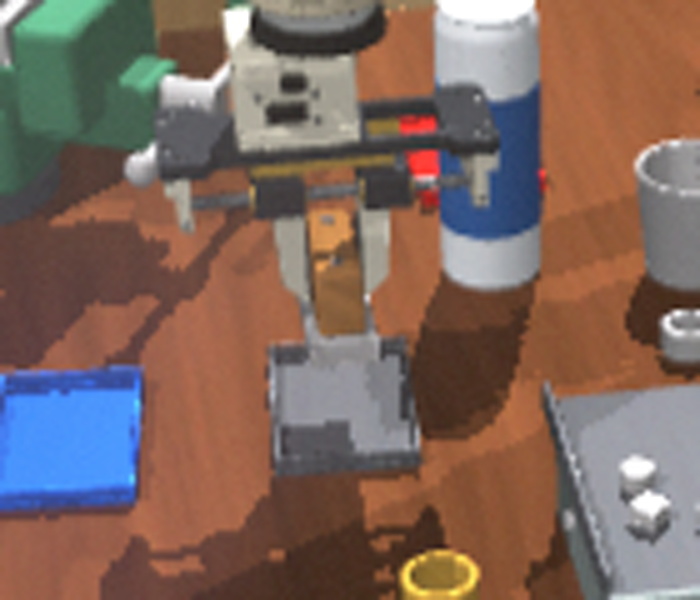

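>>> send_rows:
  rows:
    - [[-40, 0, 0, 0, 0, 0, 10], [-80, -10, 15, -5, 0, 0, 10], [-110, -30, 40, -13, 0, 0, 10], [-127, -55, 70, -21, 0, 0, 10], [-127, -80, 100, -29, 0, 0, 10], [-127, -105, 130, -37, 0, 0, 10], [-127, -125, 155, -45, 0, 0, 10], [-127, -137, 175, -53, 0, 0, 10]]

```text
clock: 6.05
position: [0.5211, 0.1812, 0.2132]
ee_rot: [-0.697, 1.459, 0.696]
force: [-0.7, 1.0, -2.5]
width: 0.301
```

```bash
python3 - <<'E'
from h import *
go(stw(-.009,.250,.07+.025+.05),88.3)
E
```

```text
t6.0 at [0.5211 0.1812 0.2132] phi 51.1 F [-0.7  1.  -2.5] w 0.301 q [-0.64  0.33  0.28  1.79 -0.1   1.04  0.57]
shift mm [68.2  2.1  2.3] turn deg [-37.2  -0.1  -0.1]
```

>>> send_rows:
  rows:
    - [[10, 0, 0, -8, 0, 0, 10], [20, 1, 1, -16, 0, 0, 10], [30, 2, 2, -24, 0, 0, 10], [40, 2, 2, -31, 0, 0, 10], [50, 2, 2, -37, 0, 0, 10], [60, 2, 2, -37, 0, 0, 10], [68, 2, 2, -37, 0, 0, 10], [68, 2, 2, -37, 0, 0, 10]]

```text
clock: 6.85
position: [0.5189, 0.1864, 0.145]
ee_rot: [-1.18, 1.23, 1.182]
force: [0.4, -0.1, -3.3]
width: 0.301
```

```bash
python3 - <<'E'
from h import *
go(stw(-.009,.250,.07+.025+.005),88.3)
a,_=shot("top"); b,_=shot("side")
crop(a,240,150,420,285,4,"g3t");crop(b,260,150,420,270,5,"g3")
E
```

```text
t6.8 at [0.5189 0.1864 0.145 ] phi 87.8 F [ 0.4 -0.1 -3.3] w 0.301 q [-0.54  0.4   0.13  1.86 -0.06  0.89  1.15]
shift mm [45.  -2.  -2.1] turn deg [-0.5 -0.1 -0.2]
```

View pics/g3.png

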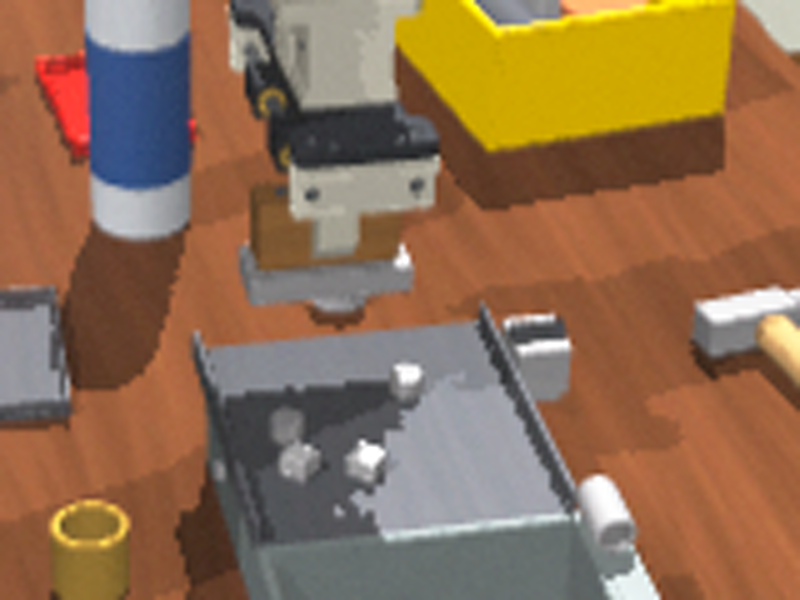

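View pics/g3t.png

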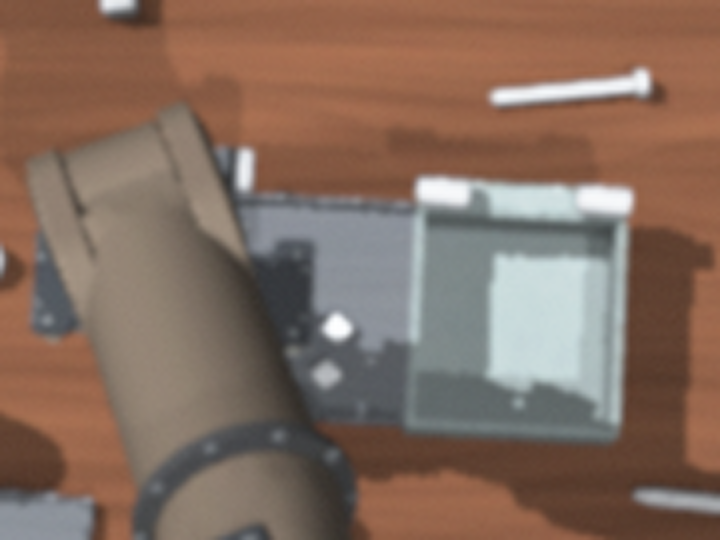

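>>> send_rows:
  rows:
    - [[15, 0, 0, 0, 0, 0, 10], [30, -2, -2, 0, 0, 0, 10], [40, -2, -2, 0, 0, 0, 10], [45, -2, -2, 0, 0, 0, 10], [47, -2, -2, 0, 0, 0, 10], [49, -2, -2, 0, 0, 0, 10], [50, -2, -2, 0, 0, 0, 10], [50, -2, -2, 0, 0, 0, 10]]

```text
clock: 7.75
position: [0.522, 0.1849, 0.097]
ee_rot: [-1.182, 1.226, 1.182]
force: [-0.3, 0.5, -3.1]
width: 0.298
```

```bash
python3 - <<'E'
from h import *
go(stw(-.009,.250,.07+.025),88.3)
b,_=shot("side");crop(b,280,170,400,260,6,"g4")
E
```

```text
t7.8 at [0.522  0.1849 0.097 ] phi 87.9 F [-0.3  0.5 -3.1] w 0.298 q [-0.52  0.46  0.12  1.9  -0.08  0.78  1.17]
shift mm [ 2.   1.2 -0.8] turn deg [-0.4  0.   0. ]
```

View pics/g4.png

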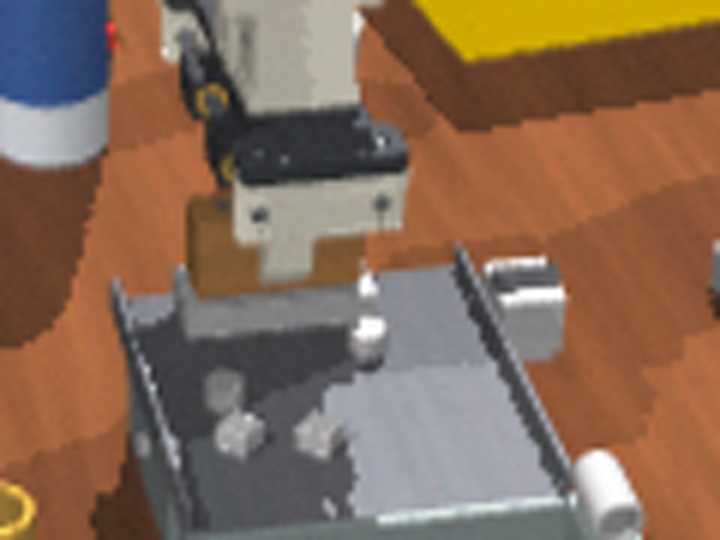

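>>> send_rows:
  rows:
    - [[0, -10, 0, 0, 0, 0, 10], [0, -20, 0, 0, 0, 0, 10], [0, -30, 0, 0, 0, 0, 10], [1, -30, 0, 0, 0, 0, 10], [2, -30, -5, 0, 0, 0, 10], [2, -30, -15, 0, 0, 0, 10], [2, -30, -25, 0, 0, 0, 10], [2, -30, -35, 0, 0, 0, 10]]

```text
clock: 8.6
position: [0.5505, 0.148, 0.0951]
ee_rot: [-1.182, 1.226, 1.182]
force: [-0.6, 4.0, 2.0]
width: 0.301
```

```bash
python3 - <<'E'
from h import *
go(stw(.022,.075,.07+.025),88.3)
b,_=shot("side");crop(b,280,170,400,260,6,"g5")
E
```

```text
t8.6 at [0.5505 0.148  0.0951] phi 87.9 F [-0.6  4.   2. ] w 0.301 q [-0.44  0.49  0.12  1.86 -0.08  0.79  1.25]
shift mm [   0.    -1.2 -139.7] turn deg [-0.4  0.   0. ]
```

View pics/g5.png

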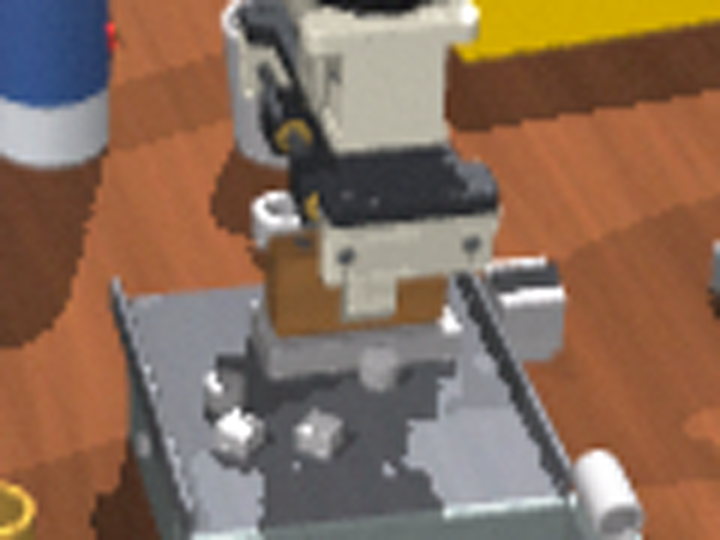

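>>> send_rows:
  rows:
    - [[0, 0, -10, 0, 0, 0, 10], [0, 0, -20, 0, 0, 0, 10], [0, 0, -30, 0, 0, 0, 10], [0, 0, -40, 0, 0, 0, 10], [0, 0, -50, 0, 0, 0, 10], [0, 0, -60, 0, 0, 0, 10], [0, 0, -70, 0, 0, 0, 10], [0, 0, -80, 0, 0, 0, 10]]

```text
clock: 9.45
position: [0.5479, 0.0684, 0.0951]
ee_rot: [-1.182, 1.225, 1.182]
force: [0.3, 3.5, 5.2]
width: 0.306
```

>>> send_rows:
  rows:
    - [[0, 0, -10, 0, 0, 0, 10], [0, 0, -20, 0, 0, 0, 10], [0, 0, -30, 0, 0, 0, 10], [0, 0, -40, 0, 0, 0, 10], [0, 0, -50, 0, 0, 0, 10], [0, 0, -60, 0, 0, 0, 10], [0, 0, -63, 0, 0, 0, 10], [0, 0, -63, 0, 0, 0, 10]]

```text
clock: 10.25
position: [0.5453, 0.0042, 0.095]
ee_rot: [-1.182, 1.227, 1.181]
force: [0.7, -0.1, 7.1]
width: 0.303
```

```bash
python3 - <<'E'
from h import *
go(stw(-.031,.250,.07+.025+.05),88.3)
b,_=shot("side");crop(b,280,170,420,290,5,"g6")
E
```

```text
t10.2 at [0.5453 0.0042 0.095 ] phi 87.8 F [ 0.7 -0.1  7.1] w 0.303 q [-0.2   0.46  0.13  1.93 -0.08  0.77  1.51]
shift mm [-50.1  53.3 178.7] turn deg [-0.5 -0.   0. ]
```

View pics/g6.png

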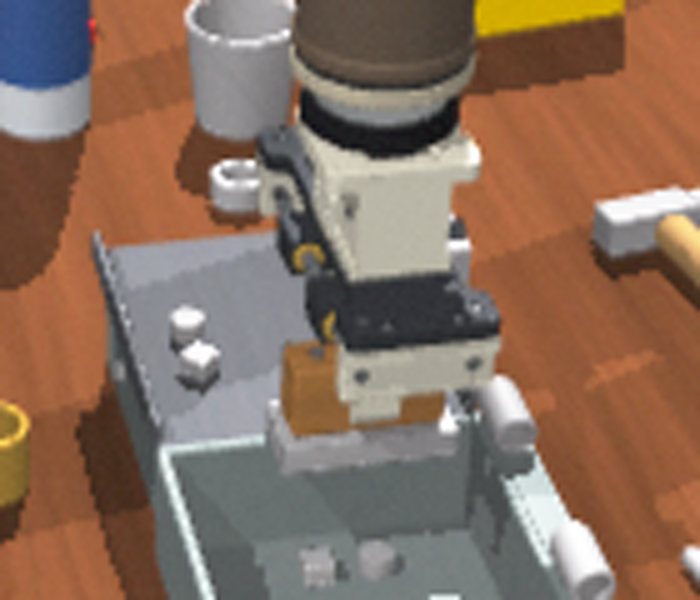

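>>> send_rows:
  rows:
    - [[-25, 0, 0, 0, 0, 0, 10], [-50, 0, 0, 0, 0, 0, 10], [-50, 12, 40, 0, 0, 0, 10], [-50, 25, 80, 0, 0, 0, 10], [-50, 40, 120, 0, 0, 0, 10], [-50, 53, 160, 0, 0, 0, 10], [-50, 53, 178, 0, 0, 0, 10], [-50, 53, 178, 0, 0, 0, 10]]

```text
clock: 11.1
position: [0.4975, 0.1876, 0.1439]
ee_rot: [-1.185, 1.226, 1.187]
force: [0.8, -0.4, -3.2]
width: 0.304
```

>>> send_rows:
  rows:
    - [[15, 0, 0, 0, 0, 0, 10], [30, 0, 0, 0, 0, 0, 10], [40, 0, 0, 0, 0, 0, 10], [45, 0, 0, 0, 0, 0, 10], [48, 0, 0, 0, 0, 0, 10], [50, 0, 0, 0, 0, 0, 10], [50, 0, -10, 0, 0, 0, 10], [50, 0, -20, 0, 0, 0, 10]]

```text
clock: 11.9
position: [0.4984, 0.1652, 0.0951]
ee_rot: [-1.183, 1.225, 1.182]
force: [0.5, -1.1, -2.2]
width: 0.304
```

```bash
python3 - <<'E'
from h import *
go(stw(-.031,.075,.07+.025),88.3)
b,_=shot("side");crop(b,280,170,420,290,5,"g7")
E
```

```text
t11.9 at [0.4984 0.1652 0.0951] phi 88.0 F [ 0.5 -1.1 -2.2] w 0.304 q [-0.49  0.43  0.09  1.97 -0.05  0.74  1.17]
shift mm [ 1.000e-01 -8.000e-01 -1.554e+02] turn deg [-0.3  0.   0. ]
```

View pics/g7.png

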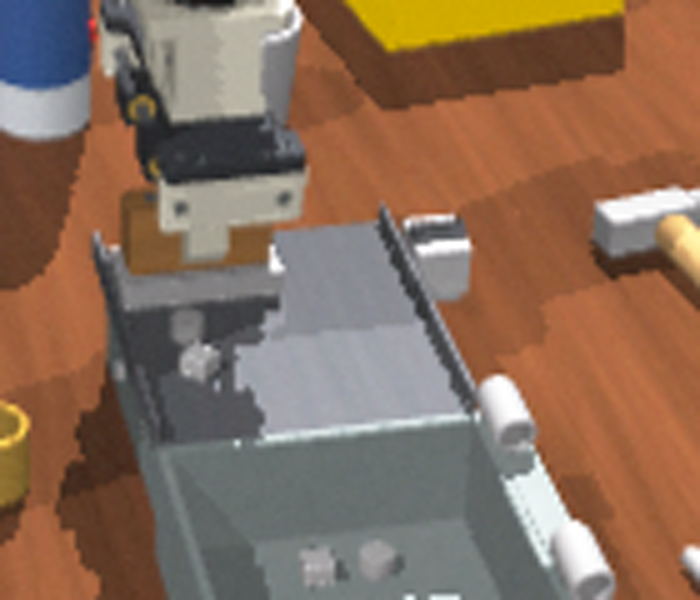

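>>> send_rows:
  rows:
    - [[0, 0, -10, 0, 0, 0, 10], [0, -1, -20, 0, 0, 0, 10], [0, -1, -30, 0, 0, 0, 10], [0, -1, -40, 0, 0, 0, 10], [0, -1, -50, 0, 0, 0, 10], [0, -1, -60, 0, 0, 0, 10], [0, -1, -70, 0, 0, 0, 10], [0, -1, -80, 0, 0, 0, 10]]

```text
clock: 12.75
position: [0.4965, 0.0853, 0.095]
ee_rot: [-1.183, 1.225, 1.182]
force: [-0.2, 4.5, 4.2]
width: 0.302
```

>>> send_rows:
  rows:
    - [[0, 0, -10, 0, 0, 0, 10], [0, 0, -20, 0, 0, 0, 10], [0, 0, -30, 0, 0, 0, 10], [0, 0, -40, 0, 0, 0, 10], [0, 0, -50, 0, 0, 0, 10], [0, 0, -60, 0, 0, 0, 10], [0, 0, -70, 0, 0, 0, 10], [0, 0, -78, 0, 0, 0, 10]]

```text
clock: 13.55
position: [0.4935, 0.0071, 0.095]
ee_rot: [-1.182, 1.225, 1.182]
force: [0.5, 4.5, 5.7]
width: 0.306
```

>>> send_rows:
  rows:
    - [[0, 0, 0, 0, 0, 0, 10], [-10, 0, 0, 0, 0, 0, 10], [-40, 0, 0, 0, 0, 0, 10], [-80, 0, 0, 0, 0, 0, 10], [-120, 0, 20, 0, 0, 0, 10], [-120, 0, 60, 0, 0, 0, 10], [-120, 0, 100, 0, 0, 0, 10], [-120, 0, 130, 0, 0, 0, 10]]

```text
clock: 14.35
position: [0.4973, 0.1392, 0.2151]
ee_rot: [-1.183, 1.226, 1.184]
force: [0.2, 0.3, -2.4]
width: 0.304
```

```bash
python3 - <<'E'
from h import *
go((.3505,.3275,.21),-2.1)
a,_=shot("top");crop(a,270,170,470,320,4,"g8t")
b,_=shot("side");crop(b,280,190,420,310,5,"g8")
E
```

```text
t14.3 at [0.4973 0.1392 0.2151] phi 88.0 F [ 0.2  0.3 -2.4] w 0.304 q [-0.43  0.27  0.06  1.85 -0.02  1.02  1.18]
shift mm [  5.2 153.4 183. ] turn deg [90.1 -0.  -0. ]
```

View pics/g8.png

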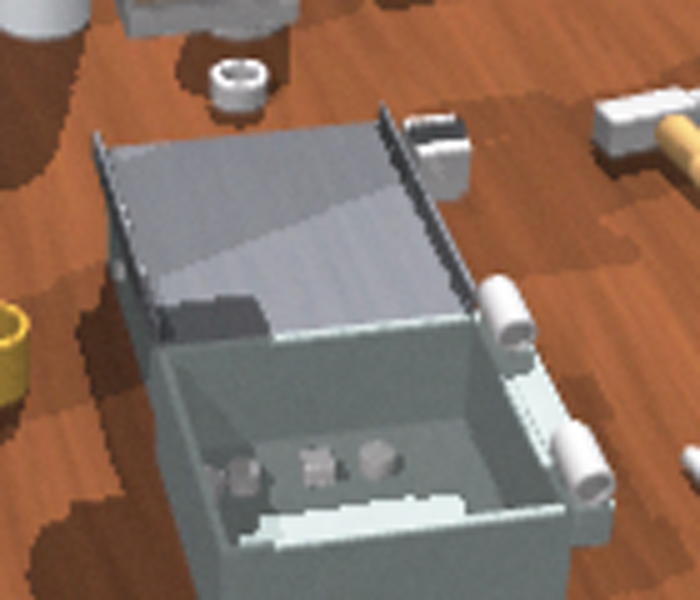

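View pics/g8t.png

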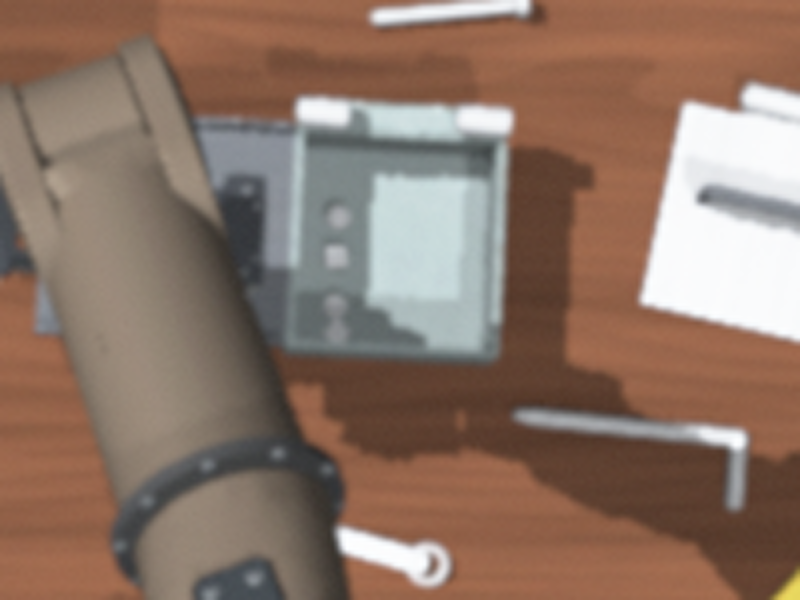

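All four bar ends now lie in the well, at (337,216), (337,255), (337,303) and (337,330) in the top crop, and the deck is empty. Next I return the scraper to its tray.

>>> send_rows:
  rows:
    - [[0, 15, 20, 8, 0, 0, 10], [0, 35, 45, 16, 0, 0, 10], [0, 55, 70, 24, 0, 0, 10], [0, 80, 100, 32, 0, 0, 10], [5, 105, 130, 40, 0, 0, 10], [5, 130, 160, 48, 0, 0, 10], [5, 145, 178, 56, 0, 0, 10], [5, 153, 183, 64, 0, 0, 10]]

```text
clock: 15.25
position: [0.3499, 0.327, 0.2095]
ee_rot: [-0.326, 1.548, 0.325]
force: [-0.1, -0.5, -2.5]
width: 0.303
```

```bash
python3 - <<'E'
from h import *
go((.352,.3285,.10),-4)
E
```

```text
t15.2 at [0.3499 0.327  0.2095] phi 23.8 F [-0.1 -0.5 -2.5] w 0.303 q [-0.95  0.21  0.1   1.95 -0.03  0.98 -0.42]
shift mm [109.5   0.5   2.6] turn deg [27.8 -0.1  0. ]
```

>>> send_rows:
  rows:
    - [[10, 0, 0, 8, 0, 0, 10], [25, 0, 1, 16, 0, 0, 10], [45, 0, 2, 24, 0, 0, 10], [65, 0, 2, 28, 0, 0, 10], [90, 0, 2, 28, 0, 0, 10], [109, 0, 2, 28, 0, 0, 10], [125, 0, 2, 28, 0, 0, 10], [135, 0, 2, 28, 0, 0, 10]]

```text
clock: 16.05
position: [0.3535, 0.325, 0.0736]
ee_rot: [0.054, 1.571, -0.059]
force: [0.3, 0.0, -1.8]
width: 0.309
```

```bash
python3 - <<'E'
from h import *
go((.352,.3285,.028),-4)
b,_=shot("side");crop(b,190,140,330,260,5,"g9")
E
```

```text
t16.1 at [0.3535 0.325  0.0736] phi -4.1 F [ 0.3  0.  -1.8] w 0.309 q [-0.98  0.41  0.16  2.1  -0.1   0.65 -0.82]
shift mm [45.6  3.5 -1.7] turn deg [-0.1 -0.1  0.2]
```

View pics/g9.png

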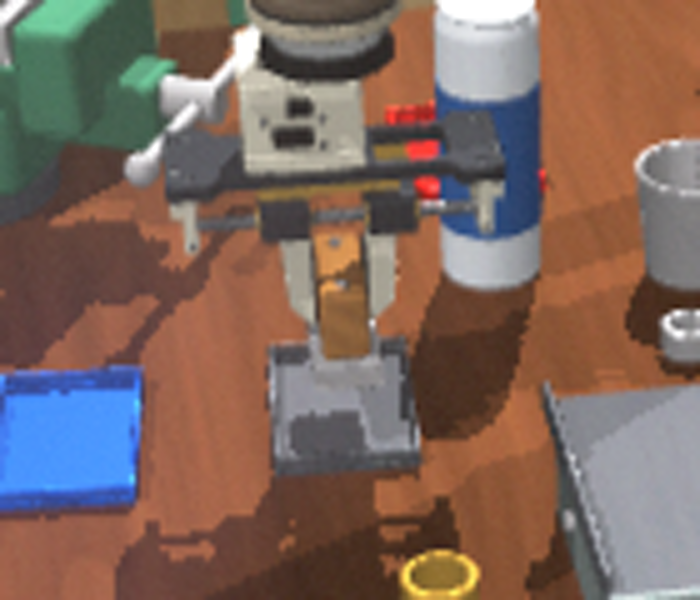

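>>> send_rows:
  rows:
    - [[12, 2, -1, 0, 0, 0, 10], [25, 3, -2, 0, 0, 0, 10], [35, 3, -2, 0, 0, 0, 10], [41, 3, -2, 0, 0, 0, 10], [44, 3, -2, 0, 0, 0, 10], [46, 3, -2, 0, 0, 0, 10], [47, 3, -2, 0, 0, 0, 10], [47, 3, -2, 0, 0, 0, 10]]

```text
clock: 16.9
position: [0.3521, 0.3302, 0.0281]
ee_rot: [0.056, 1.57, -0.056]
force: [-0.3, 0.6, -2.8]
width: 0.303
```

>>> send_rows:
  rows:
    - [[0, 0, 0, 0, 0, 0, 60], [0, 0, 0, 0, 0, 0, 60], [0, 0, 0, 0, 0, 0, 60], [-20, 0, 0, 0, 0, 0, 60], [-60, 0, 0, 0, 0, 0, 60], [-100, 0, 0, 0, 0, 0, 60], [-140, 0, 0, 0, 0, 0, 60], [-180, 0, 0, 0, 0, 0, 60]]

```text
clock: 17.7
position: [0.3517, 0.3297, 0.2096]
ee_rot: [0.056, 1.57, -0.056]
force: [1.3, 1.5, -0.2]
width: 0.6
```

```bash
python3 - <<'E'
from h import *
# lid handle grasp point
lp=(.555,-.3565,-.2197); h=W(lp,[.006,0,.043]); print(h)
go((h[0],h[1],.25),-12.6)
b,_=shot("side");crop(b,190,140,330,260,5,"g10")
a,_=shot("top","t10")
E
```

```text
[ 0.56085578 -0.35780762  0.043     ]
t17.7 at [0.3517 0.3297 0.2096] phi -4.1 F [ 1.3  1.5 -0.2] w 0.600 q [-1.03  0.22  0.19  1.95 -0.05  0.98 -0.88]
shift mm [ -40.6 -670.9  257.5] turn deg [ 8.5  0.  -0. ]
```

View pics/g10.png

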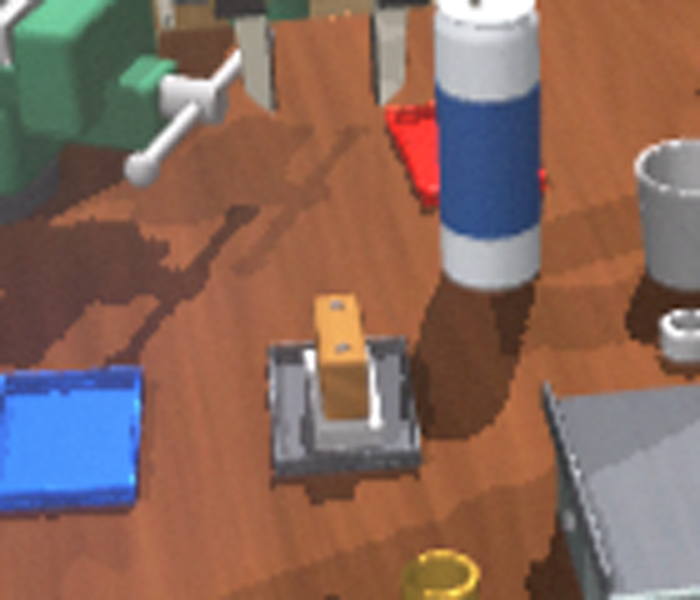

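View pics/t10.png

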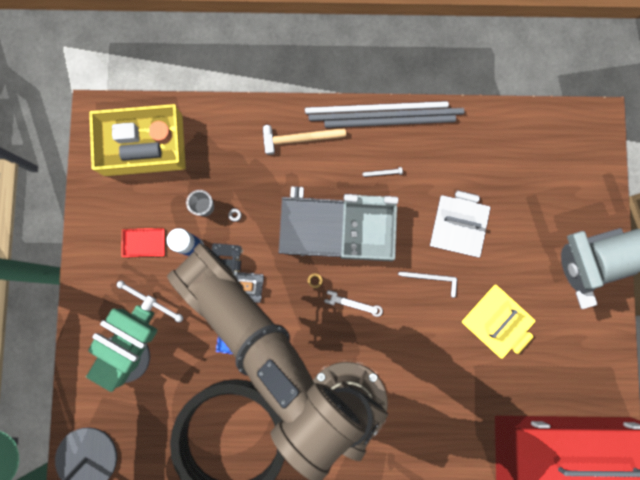

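>>> send_rows:
  rows:
    - [[-10, -35, 14, 1, 0, 0, 60], [-20, -75, 28, 1, 0, 0, 60], [-30, -115, 44, 2, 0, 0, 60], [-40, -158, 60, 2, 0, 0, 60], [-40, -200, 76, 3, 0, 0, 60], [-40, -243, 92, 3, 0, 0, 60], [-40, -286, 108, 4, 0, 0, 60], [-40, -328, 124, 4, 0, 0, 60]]

```text
clock: 18.6
position: [0.4523, -0.0079, 0.2476]
ee_rot: [0.111, 1.568, -0.111]
force: [-0.2, 0.4, 0.0]
width: 0.598
```

>>> send_rows:
  rows:
    - [[0, -40, 16, 1, 0, 0, 60], [0, -83, 32, 1, 0, 0, 60], [0, -126, 48, 2, 0, 0, 60], [0, -168, 64, 2, 0, 0, 60], [0, -211, 80, 3, 0, 0, 60], [0, -254, 98, 3, 0, 0, 60], [0, -297, 116, 4, 0, 0, 60], [0, -320, 126, 4, 0, 0, 60]]

```text
clock: 19.4
position: [0.5315, -0.3447, 0.2469]
ee_rot: [0.167, 1.565, -0.17]
force: [-0.1, -0.3, 0.0]
width: 0.601
```

```bash
python3 - <<'E'
from h import *
a,_=shot("top");b,_=shot("side"); np.save("top.npy",a);np.save("side.npy",b)
lp,c=fit({"side":b},LID,(.555,-.3565,-.2197),0,sr=(.01,.01,.05)); print(lp,c)
crop(b,330,290,490,430,5,"g11")
h=W((.5555,-.3565,lp[2]),[.006,0,.043]); go((h[0],h[1],.08),np.degrees(lp[2]))
E
```

```text
[ 0.5524338  -0.35769182 -0.19855855] -144.96724
t19.5 at [ 0.5311 -0.3449  0.2467] phi -12.4 F [ 0.   0.8 -0.1] w 0.600 q [ 0.07  0.48  0.64  1.56 -0.3   1.2   0.55]
shift mm [166.7  -5.5  32.5] turn deg [-1.  -0.1  0.2]
```

View pics/g11.png

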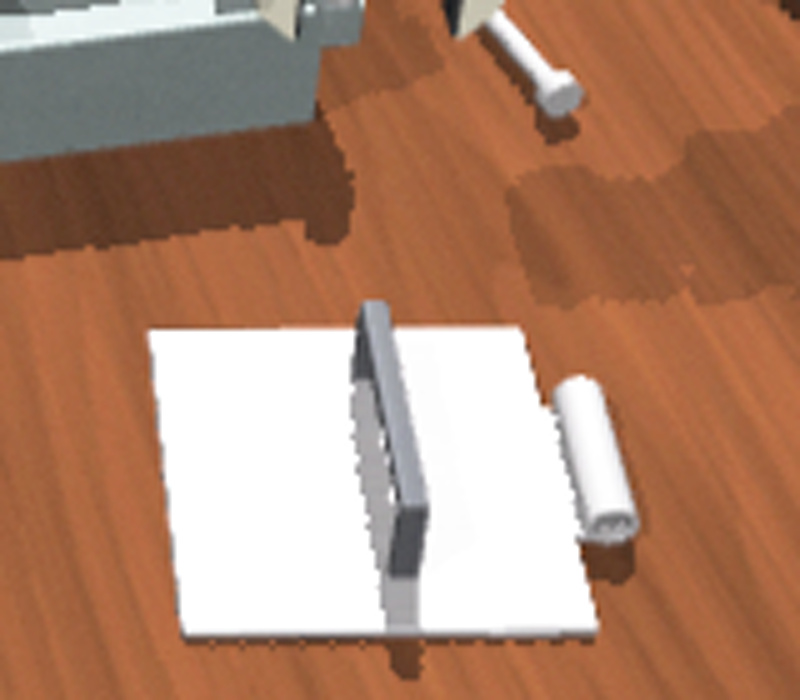

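>>> send_rows:
  rows:
    - [[15, 0, 10, 0, 0, 0, 60], [40, -2, 20, 0, 0, 0, 60], [70, -5, 32, 0, 0, 0, 60], [105, -5, 32, 0, 0, 0, 60], [135, -5, 32, 0, 0, 0, 60], [155, -5, 32, 0, 0, 0, 60], [166, -5, 32, 0, 0, 0, 60], [166, -5, 32, 0, 0, 0, 60]]

```text
clock: 20.3
position: [0.5619, -0.35, 0.0796]
ee_rot: [0.166, 1.567, -0.163]
force: [-0.3, 0.2, 0.3]
width: 0.599
```

```bash
python3 - <<'E'
from h import *
h=W((.5555,-.3565,-.215),[.006,0,.043]); go((h[0],h[1],.025),np.degrees(-.215))
a,_=shot("top");b,_=shot("side")
crop(b,330,270,490,430,4,"g12")
E
```

```text
t20.3 at [ 0.5619 -0.35    0.0796] phi -12.0 F [-0.3  0.2  0.3] w 0.599 q [ 0.14  0.69  0.55  1.66 -0.42  0.92  0.63]
shift mm [54.6 -7.8  1.2] turn deg [ 0.3 -0.2 -0.1]
```

View pics/g12.png

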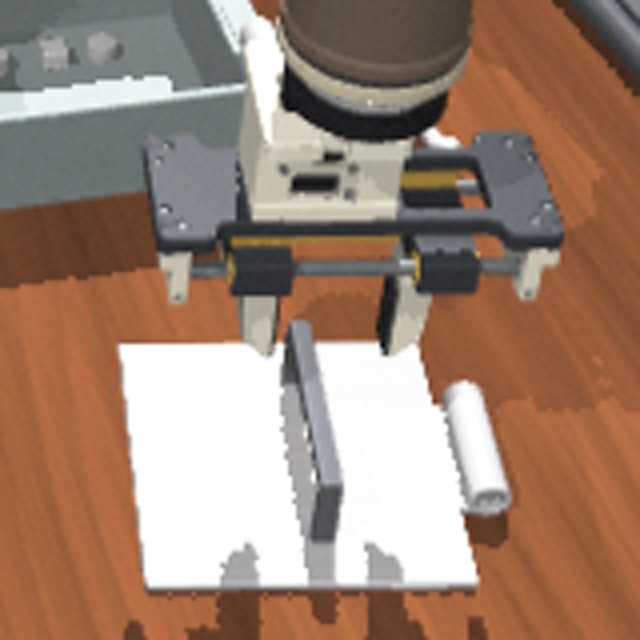

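>>> send_rows:
  rows:
    - [[10, -3, 1, 0, 0, 0, 60], [20, -6, 1, 0, 0, 0, 60], [32, -8, 1, 0, 0, 0, 60], [44, -8, 1, 0, 0, 0, 60], [52, -8, 1, 0, 0, 0, 60], [54, -8, 1, 0, 0, 0, 60], [54, -8, 1, 0, 0, 0, 40], [54, -8, 1, 0, 0, 0, 30]]

```text
clock: 21.2
position: [0.5618, -0.3603, 0.028]
ee_rot: [0.165, 1.564, -0.166]
force: [-0.7, 0.0, -0.6]
width: 0.473
```

```bash
python3 - <<'E'
from h import *
h=W((.5555,-.3565,-.215),[.006,0,.043]); go((h[0],h[1],.025),np.degrees(-.215))
a,_=shot("top");b,_=shot("side")
crop(b,330,270,490,430,4,"g13")
E
```

```text
t21.2 at [ 0.5618 -0.3603  0.028 ] phi -12.1 F [-0.7  0.  -0.6] w 0.473 q [ 0.17  0.75  0.51  1.68 -0.46  0.84  0.67]
shift mm [ 3.   2.4 -1. ] turn deg [0.2 0.  0. ]
```

View pics/g13.png

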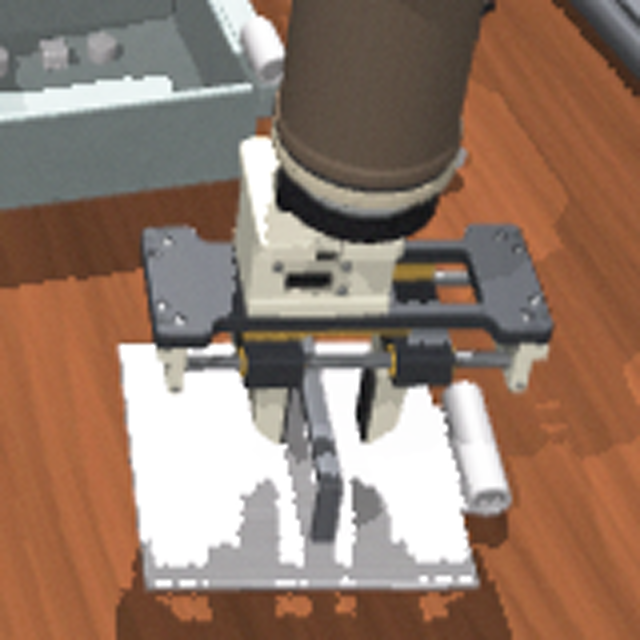

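>>> send_rows:
  rows:
    - [[3, 0, -1, 0, 0, 0, 30], [3, 0, -1, 0, 0, 0, 20], [3, 0, -1, 0, 0, 0, 10], [3, 0, -1, 0, 0, 0, 2], [3, 0, -1, 0, 0, 0, 2], [3, 0, -1, 0, 0, 0, 2], [3, 0, -1, 0, 0, 0, 2], [3, 0, -1, 0, 0, 0, 2]]
  grip_force: 60

```text
clock: 22.1
position: [0.5599, -0.3598, 0.0246]
ee_rot: [0.166, 1.566, -0.165]
force: [-5.1, 1.5, 3.0]
width: 0.121
```

>>> send_rows:
  rows:
    - [[0, 0, 0, 0, 0, 0, 2], [-5, 0, 0, 0, 0, 0, 2], [-20, 0, 0, 0, 0, 0, 2], [-40, 0, 0, 0, 0, 0, 2], [-70, 0, 0, 0, 0, 0, 2], [-100, 0, 0, 0, 0, 0, 2], [-130, 0, 0, 0, 0, 0, 2], [-150, 0, 0, 0, 0, 0, 2]]

```text
clock: 22.9
position: [0.5614, -0.3605, 0.178]
ee_rot: [0.164, 1.561, -0.166]
force: [0.3, -0.8, -6.5]
width: 0.123
```

```bash
python3 - <<'E'
from h import *
o=arm.observe();go(o["position"])
a,_=shot("top");b,_=shot("side")
crop(b,330,220,490,430,3.5,"g14");crop(a,390,170,510,290,5,"g14t")
E
```

```text
t22.9 at [ 0.5614 -0.3605  0.178 ] phi -12.1 F [ 0.3 -0.8 -6.5] w 0.123 q [ 0.12  0.59  0.6   1.56 -0.36  1.1   0.59]
shift mm [0. 0. 0.] turn deg [-0.   0.2  0.1]
```

View pics/g14.png

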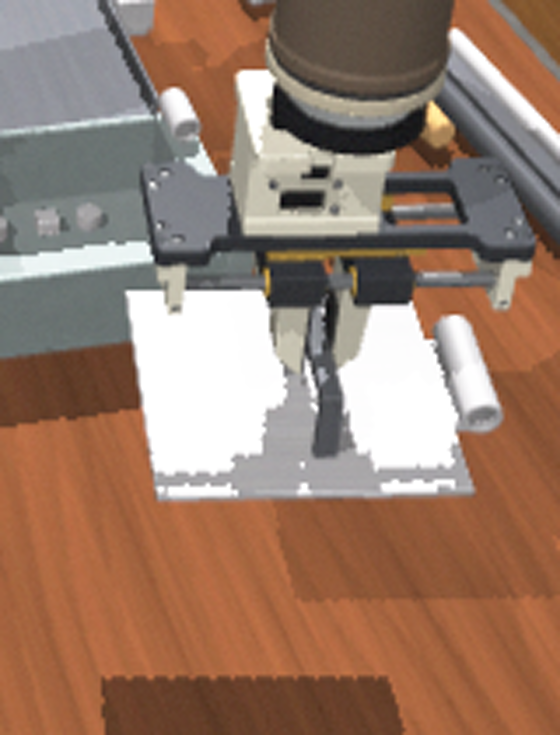

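View pics/g14t.png

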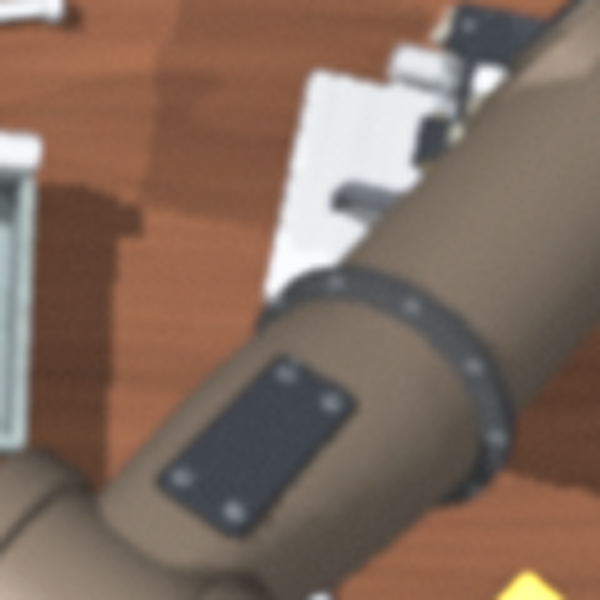

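```bash
python3 - <<'E'
from h import *
go(stw(.006,-.002,.135+.045),-1.7)
E
```

```text
t23.0 at [ 0.5624 -0.3613  0.1788] phi -12.1 F [-0.8 -0.3 -7. ] w 0.122 q [ 0.12  0.59  0.6   1.56 -0.36  1.1   0.59]
shift mm [ -2.4 279.6 -94.5] turn deg [-10.4   0.4   0.1]
```

>>> send_rows:
  rows:
    - [[-2, 15, -5, -1, 0, 0, 2], [-2, 45, -15, -2, 0, 0, 2], [-2, 85, -28, -3, 0, 0, 2], [-2, 125, -42, -5, 0, 0, 2], [-2, 165, -56, -6, 0, 0, 2], [-2, 205, -70, -8, 0, 0, 2], [-2, 245, -83, -9, 0, 0, 2], [-2, 270, -91, -10, 0, 0, 2]]

```text
clock: 23.8
position: [0.5265, -0.072, 0.1754]
ee_rot: [0.026, 1.573, -0.023]
force: [-0.1, 0.7, -6.5]
width: 0.122
```

```bash
python3 - <<'E'
from h import *
go(stw(.006,-.002,.135),-1.7)
E
```

```text
t23.8 at [ 0.5265 -0.072   0.1754] phi -1.8 F [-0.1  0.7 -6.5] w 0.122 q [-0.39  0.36  0.57  1.9  -0.24  0.95  0.26]
shift mm [40.4  3.8  2. ] turn deg [-0.1 -0.2 -0.1]
```

>>> send_rows:
  rows:
    - [[5, 1, 1, 0, 0, 0, 2], [12, 2, 2, 0, 0, 0, 2], [20, 4, 2, 0, 0, 0, 2], [28, 4, 2, 0, 0, 0, 2], [35, 4, 2, 0, 0, 0, 2], [40, 4, 2, 0, 0, 0, 2], [40, 4, 2, 0, 0, 0, 2], [40, 4, 2, 0, 0, 0, 2]]

```text
clock: 24.6
position: [0.5304, -0.0733, 0.1367]
ee_rot: [0.029, 1.571, -0.029]
force: [-0.3, -0.8, -7.0]
width: 0.122
```

```bash
python3 - <<'E'
from h import *
go(stw(.006,-.002,.135),-1.7)
a,_=shot("top");b,_=shot("side"); np.save("top.npy",a);np.save("side.npy",b)
z0=arm.observe()["position"][2]-.025
l,c=fit({"side":b},LID,ST,z0,sr=(.012,.012,.04)); print("lid",l,c)
s,c=fit({"side":b},STAND[1:],ST,0,sr=(.006,.006,.02)); print("stand",s,c)
overlay("side",b,LID,l,z0,(290,180,430,320),5,"g15")
crop(a,320,170,420,290,5,"g15t")
E
```

```text
t24.6 at [ 0.5304 -0.0733  0.1367] phi -2.1 F [-0.3 -0.8 -7. ] w 0.122 q [-0.37  0.42  0.54  1.93 -0.28  0.86  0.29]
shift mm [ 1.7  5.  -2.1] turn deg [-0.4  0.   0. ]
lid [ 0.52459149 -0.07493766 -0.02770288] -143.42117
stand [ 0.53337076 -0.06431693  0.03617155] -97.33031
```

View pics/g15.png

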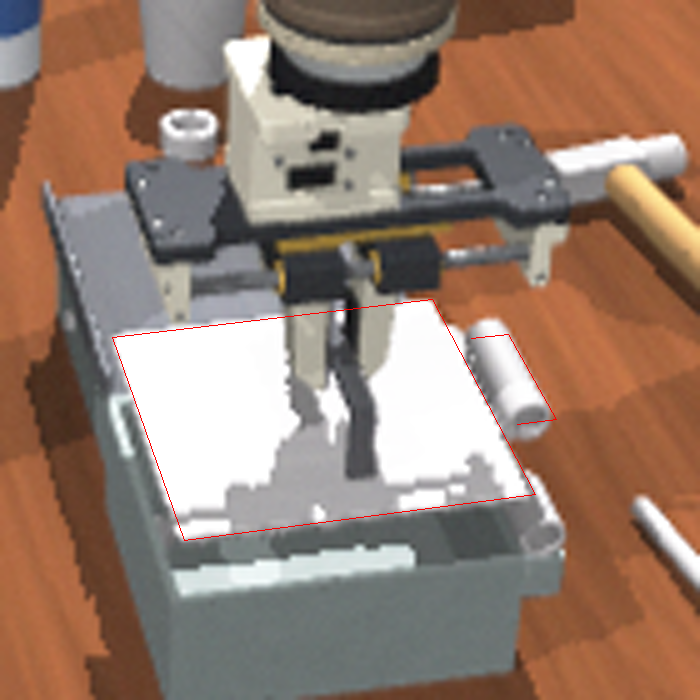

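View pics/g15t.png

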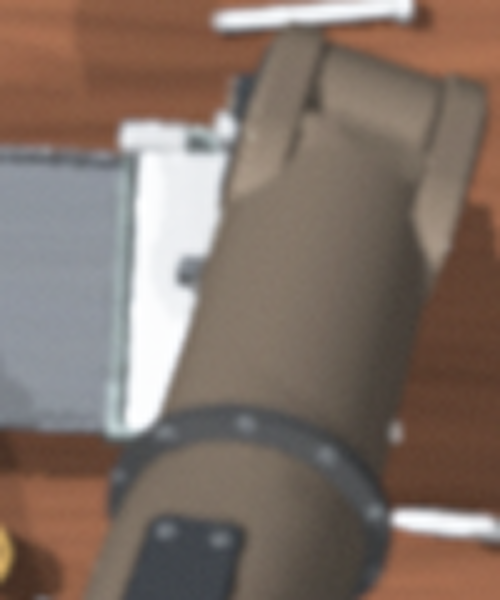

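>>> send_rows:
  rows:
    - [[0, 2, 0, 0, 0, 0, 2], [5, 5, -1, 0, 0, 0, 2], [12, 6, -2, 0, 0, 0, 2], [18, 6, -2, 0, 0, 0, 2], [18, 6, -2, 0, 0, 0, 2], [18, 6, -2, 0, 0, 0, 2], [18, 6, -2, 0, 0, 0, 2], [18, 6, -2, 0, 0, 0, 2]]

```text
clock: 25.5
position: [0.5287, -0.067, 0.1189]
ee_rot: [0.029, 1.57, -0.029]
force: [-0.1, 0.5, -6.9]
width: 0.123
```

```bash
python3 - <<'E'
from h import *
go(stw(.006,-.000,.095),-1.7)
a,_=shot("top");b,_=shot("side"); np.save("top.npy",a);np.save("side.npy",b)
z0=arm.observe()["position"][2]-.025
l,c=fit({"side":b},LID,ST,z0,sr=(.012,.012,.04)); print("lid",l,c)
crop(b,310,200,430,320,6,"g16")
crop(a,320,170,420,290,5,"g16t")
E
```

```text
t25.5 at [ 0.5287 -0.067   0.1189] phi -2.1 F [-0.1  0.5 -6.9] w 0.123 q [-0.37  0.44  0.53  1.96 -0.3   0.82  0.29]
shift mm [23.9  0.9 -0.3] turn deg [-0.4  0.   0. ]
lid [ 0.52075555 -0.06747114 -0.0315468 ] -143.32237
```

View pics/g16.png

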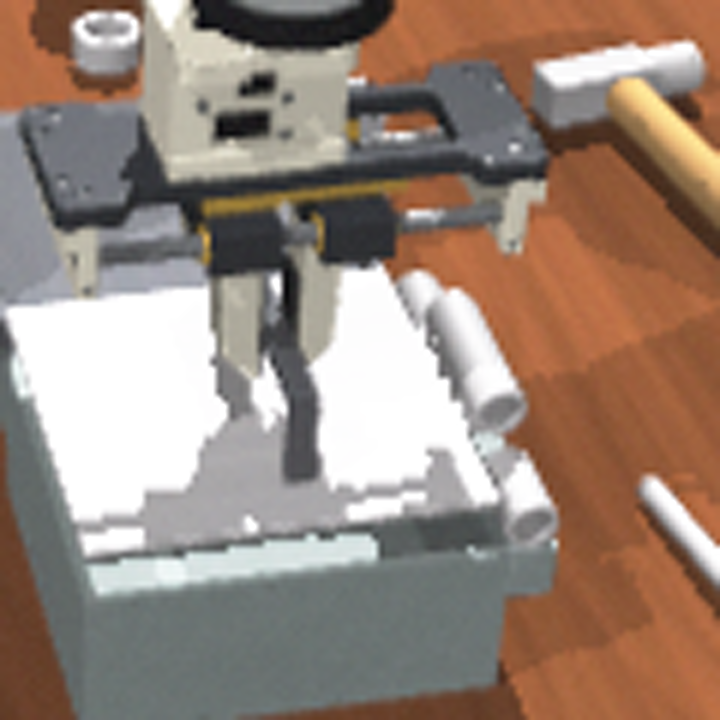

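View pics/g16t.png

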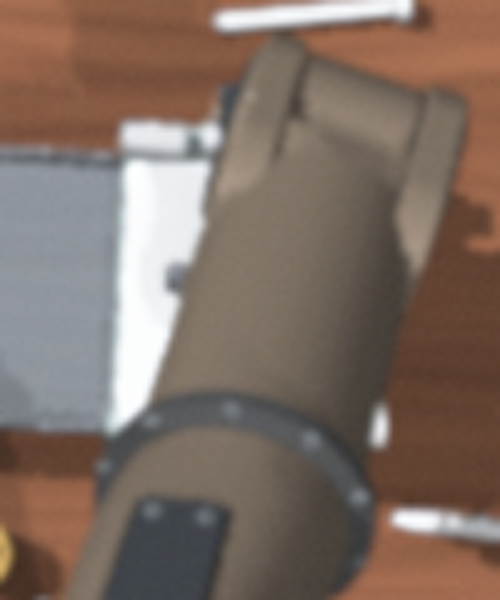

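>>> send_rows:
  rows:
    - [[3, 0, 1, 0, 0, 0, 2], [6, 0, 1, 0, 0, 0, 2], [9, 0, 1, 0, 0, 0, 2], [12, 0, 1, 0, 0, 0, 2], [14, 0, 1, 0, 0, 0, 2], [16, 0, 1, 0, 0, 0, 2], [18, 0, 1, 0, 0, 0, 2], [19, 0, 1, 0, 0, 0, 2]]

```text
clock: 26.4
position: [0.5294, -0.0669, 0.0995]
ee_rot: [0.029, 1.571, -0.028]
force: [-0.2, -0.2, -6.5]
width: 0.123
```

```bash
python3 - <<'E'
from h import *
go(stw(.006,-.000,.095),-1.7)
b,_=shot("side")
crop(b,310,200,430,320,6,"g17")
E
```

```text
t26.4 at [ 0.5294 -0.0669  0.0995] phi -2.1 F [-0.2 -0.2 -6.5] w 0.123 q [-0.35  0.47  0.51  1.97 -0.32  0.78  0.31]
shift mm [ 4.5  0.7 -0.9] turn deg [-0.4 -0.  -0. ]
```

View pics/g17.png

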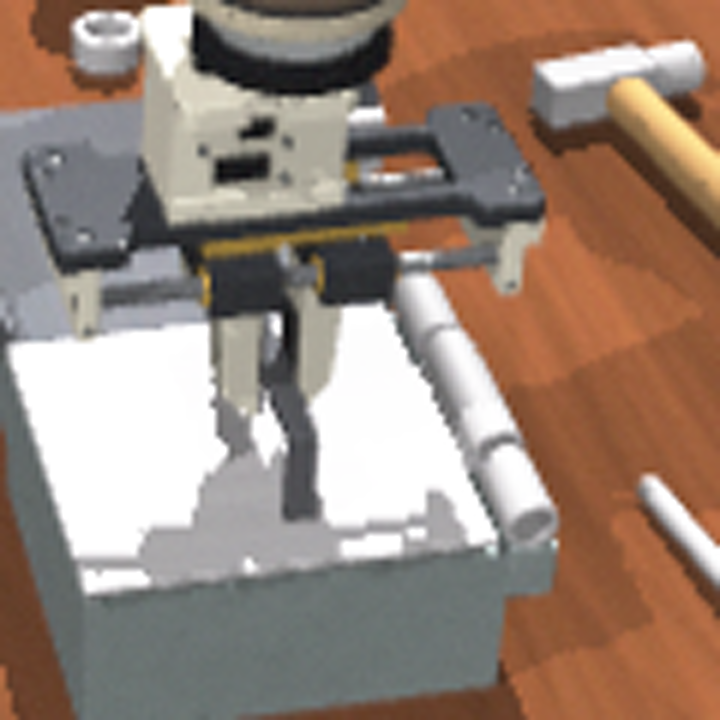

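>>> send_rows:
  rows:
    - [[1, 0, 0, 0, 0, 0, 2], [2, 0, 0, 0, 0, 0, 2], [3, 0, 0, 0, 0, 0, 2], [4, 0, 0, 0, 0, 0, 2], [5, 0, 0, 0, 0, 0, 2], [5, 0, 0, 0, 0, 0, 2], [5, 0, 0, 0, 0, 0, 2], [5, 0, 0, 0, 0, 0, 2]]

```text
clock: 27.25
position: [0.5295, -0.0669, 0.0947]
ee_rot: [0.029, 1.571, -0.028]
force: [-0.9, 0.6, -7.0]
width: 0.123
```

```bash
python3 - <<'E'
from h import *
go(stw(.006,-.000,.095),-1.7)
E
```

```text
t27.2 at [ 0.5295 -0.0669  0.0947] phi -2.1 F [-0.9  0.6 -7. ] w 0.123 q [-0.35  0.47  0.51  1.98 -0.33  0.77  0.32]
shift mm [-0.3  0.7 -1. ] turn deg [-0.4  0.  -0. ]
```

>>> send_rows:
  rows:
    - [[0.5, 0, 0, 0, 0, 0, 2], [1, 0, 0, 0, 0, 0, 2], [1.5, 0, 0, 0, 0, 0, 2], [2, 0, 0, 0, 0, 0, 2], [2, 0, 0, 0, 0, 0, 2], [2, 0, 0, 0, 0, 0, 2], [2, 0, 0, 0, 0, 0, 2], [2, 0, 0, 0, 0, 0, 2]]

```text
clock: 28.05
position: [0.5296, -0.0669, 0.0945]
ee_rot: [0.03, 1.57, -0.028]
force: [-8.7, 1.7, 20.3]
width: 0.122
```

Now in contact. I release and lift off.

>>> send_rows:
  rows:
    - [[-1, 0, 0, 0, 0, 0, 2], [-1, 0, 0, 0, 0, 0, 30], [-1, 0, 0, 0, 0, 0, 50], [-1, 0, 0, 0, 0, 0, 50], [-10, 0, 0, 0, 0, 0, 50], [-40, 0, 0, 0, 0, 0, 50], [-80, 0, 0, 0, 0, 0, 50], [-110, 0, 0, 0, 0, 0, 50]]

```text
clock: 28.85
position: [0.5299, -0.0674, 0.2053]
ee_rot: [0.029, 1.569, -0.029]
force: [0.4, 0.2, -0.9]
width: 0.499
```

```bash
python3 - <<'E'
from h import *
b,_=shot("side"); np.save("side.npy",b)
l,c=fit({"side":b},LID,ST,.07,sr=(.012,.012,.04)); print("lid",l,c)
crop(b,290,200,430,340,5,"g18")
a,_=shot("top","t18"); np.save("top.npy",a)
for n,i in(("top",a),("side",b)):
    p,c=fit({n:i},PIN,(.382,-.3325,1.478),.006,sr=(.01,.01,.05)); print(n,p,np.degrees(p[2]),c)
go((.45,-.2,.25),-5)
E
```

```text
lid [ 0.52286131 -0.06866562 -0.03725169] -147.56218
top [ 0.38324645 -0.3330175   1.47159453] 84.31615567245359 -149.99197
side [ 0.38077936 -0.33450495  1.49121637] 85.44040444876697 -149.99904
t28.9 at [ 0.5321 -0.0677  0.2073] phi -2.1 F [ 0.4 -0.6 -0.3] w 0.502 q [-0.42  0.33  0.59  1.86 -0.22  1.01  0.22]
shift mm [ -43.4 -135.2  -76.9] turn deg [ 2.9  0.4 -0. ]
```

View pics/g18.png

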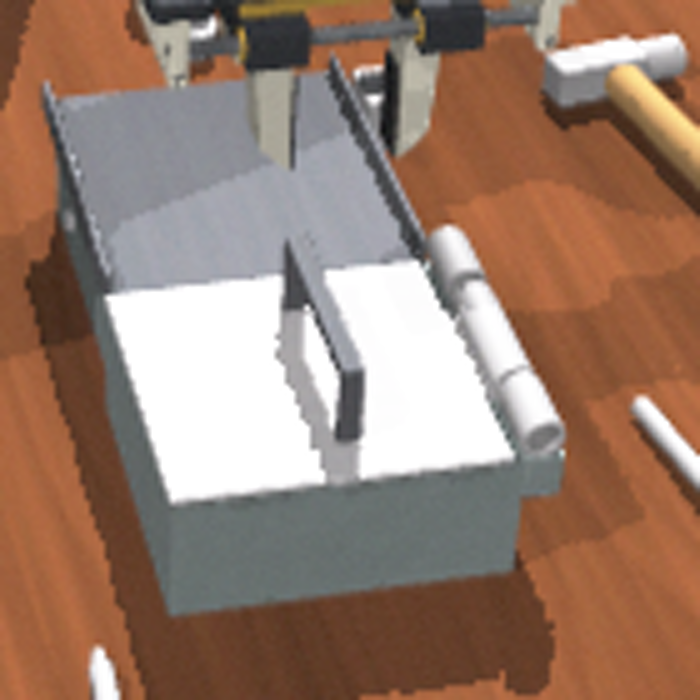

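View pics/t18.png

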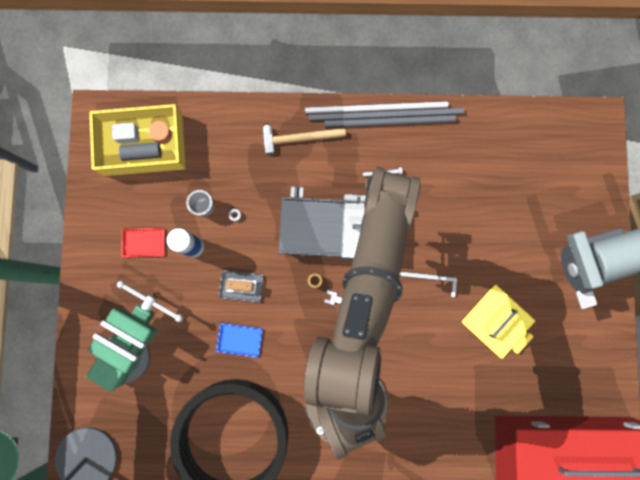

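>>> send_rows:
  rows:
    - [[-10, -15, -9, 1, 0, 0, 50], [-30, -40, -24, 2, 0, 0, 50], [-43, -70, -40, 3, 0, 0, 50], [-43, -100, -56, 3, 0, 0, 40], [-43, -130, -75, 3, 0, 0, 40], [-43, -165, -95, 3, 0, 0, 40], [-43, -200, -115, 3, 0, 0, 40], [-43, -215, -125, 3, 0, 0, 40]]

```text
clock: 29.75
position: [0.3929, -0.2809, 0.2457]
ee_rot: [0.074, 1.571, -0.075]
force: [0.7, -0.5, -0.1]
width: 0.4
```

```bash
python3 - <<'E'
from h import *
a,_=shot("top");b,_=shot("side")
p,c=fit({"side":b},PIN,(.382,-.3325,1.478),.006,sr=(.015,.015,.08)); print(p,np.degrees(p[2]),c)
crop(b,280,310,360,410,6,"g19")
go((.3847,-.304,.06),-5.1)
E
```

```text
[ 0.38114446 -0.33351717  1.49337127] 85.56387101400779 -149.9948
t29.9 at [ 0.3934 -0.2803  0.2457] phi -5.5 F [-0.5  0.1 -0.3] w 0.398 q [-0.1   0.2   0.73  1.92 -0.15  1.07  0.6 ]
shift mm [185.7 -24.4  -6.2] turn deg [-0.4 -0.1  0. ]
```

View pics/g19.png

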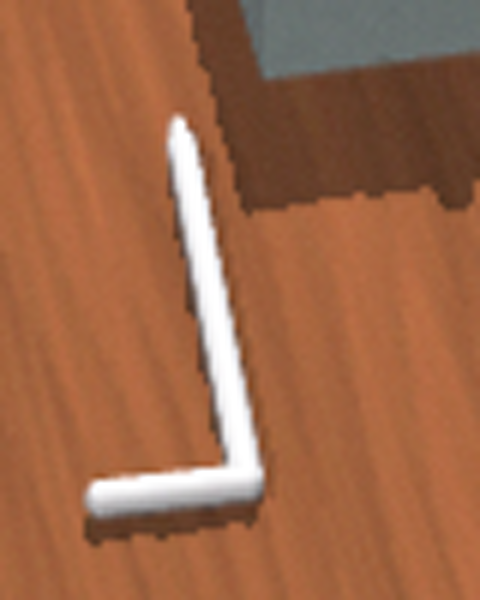

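>>> send_rows:
  rows:
    - [[20, -5, -2, 0, 0, 0, 40], [50, -12, -4, 0, 0, 0, 40], [85, -20, -6, 0, 0, 0, 40], [120, -24, -6, 0, 0, 0, 40], [150, -24, -6, 0, 0, 0, 40], [175, -24, -6, 0, 0, 0, 40], [200, -24, -6, 0, 0, 0, 40], [210, -24, -6, 0, 0, 0, 40]]

```text
clock: 30.65
position: [0.3876, -0.2991, 0.0336]
ee_rot: [0.071, 1.573, -0.068]
force: [0.5, 0.8, -1.4]
width: 0.403
```

```bash
python3 - <<'E'
from h import *
b,_=shot("side")
crop(b,270,270,370,410,5,"g20")
go((.3847,-.304,.002),-5.1)
E
```

```text
t30.7 at [ 0.3875 -0.2992  0.0334] phi -5.1 F [-0.2  1.2 -0.1] w 0.400 q [ 0.15  0.53  0.54  2.13 -0.48  0.6   0.94]
shift mm [31.4 -5.1 -2.2] turn deg [ 0.  -0.2 -0.1]
```

View pics/g20.png

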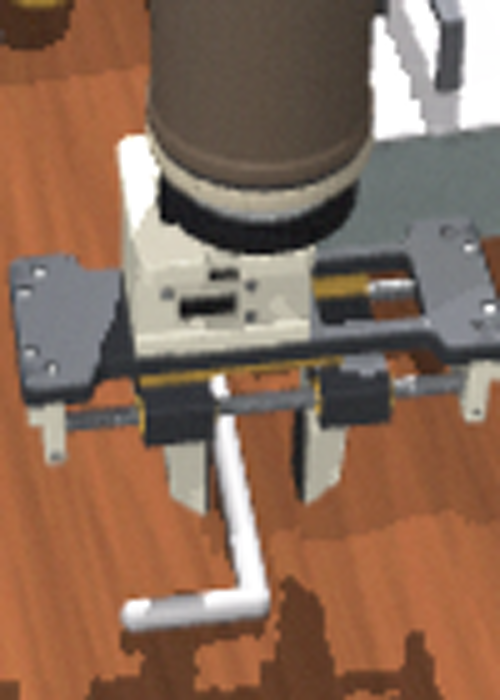

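>>> send_rows:
  rows:
    - [[8, -2, -1, 0, 0, 0, 40], [16, -5, -2, 0, 0, 0, 40], [24, -5, -2, 0, 0, 0, 40], [29, -5, -2, 0, 0, 0, 40], [31, -5, -2, 0, 0, 0, 40], [31, -5, -2, 0, 0, 0, 40], [31, -5, -2, 0, 0, 0, 30], [31, -5, -2, 0, 0, 0, 20]]

```text
clock: 31.5
position: [0.3864, -0.3055, 0.005]
ee_rot: [0.069, 1.569, -0.07]
force: [-0.1, -0.2, 0.1]
width: 0.276
```

```bash
python3 - <<'E'
from h import *
b,_=shot("side")
crop(b,270,290,370,410,5,"g21")
go((.3847,-.304,.002),-5.1)
E
```

```text
t31.6 at [ 0.3864 -0.3055  0.005 ] phi -5.1 F [-0.1 -0.3 -0.3] w 0.238 q [ 0.21  0.58  0.49  2.14 -0.52  0.54  0.99]
shift mm [ 3.   1.3 -1.9] turn deg [0. 0. 0.]
```

View pics/g21.png

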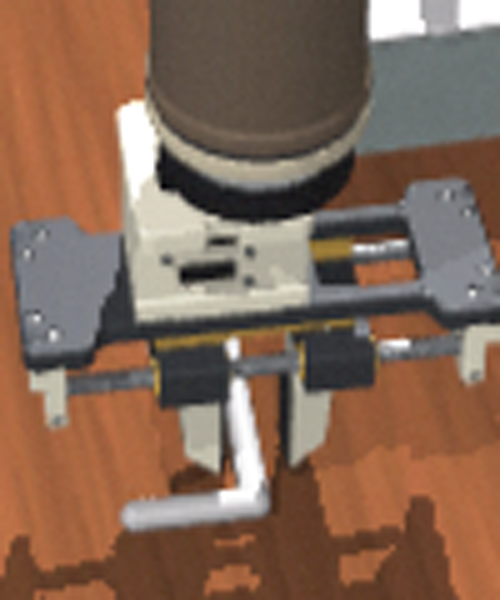

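>>> send_rows:
  rows:
    - [[1, 0, -1, 0, 0, 0, 20], [2, 0, -1, 0, 0, 0, 20], [3, 0, -1, 0, 0, 0, 20], [3, 0, -1, 0, 0, 0, 10], [3, 0, -1, 0, 0, 0, 2], [3, 0, -1, 0, 0, 0, 2], [3, 0, -1, 0, 0, 0, 2], [3, 0, -1, 0, 0, 0, 2]]
  grip_force: 60

```text
clock: 32.35
position: [0.3852, -0.3053, 0.0017]
ee_rot: [0.07, 1.57, -0.07]
force: [-0.9, 0.6, -1.4]
width: 0.107
```

>>> send_rows:
  rows:
    - [[0, 0, 0, 0, 0, 0, 2], [0, 0, 0, 0, 0, 0, 2], [-3, 0, 0, 0, 0, 0, 2], [-15, 0, 0, 0, 0, 0, 2], [-35, 0, 0, 0, 0, 0, 2], [-55, 0, 0, 0, 0, 0, 2], [-75, 0, 0, 0, 0, 0, 2], [-80, 0, 0, 0, 0, 0, 2]]

```text
clock: 33.15
position: [0.3862, -0.3061, 0.0841]
ee_rot: [0.069, 1.567, -0.071]
force: [1.0, -1.1, -1.6]
width: 0.105
```

```bash
python3 - <<'E'
from h import *
b,_=shot("side")
crop(b,270,250,370,390,5,"g22")
go(arm.observe()["position"])
E
```

```text
t33.2 at [ 0.3862 -0.3059  0.0837] phi -5.1 F [ 0.1 -0.1 -1. ] w 0.113 q [ 0.1   0.45  0.62  2.09 -0.4   0.71  0.89]
shift mm [0. 0. 0.] turn deg [-0.   0.2  0.1]
```

View pics/g22.png

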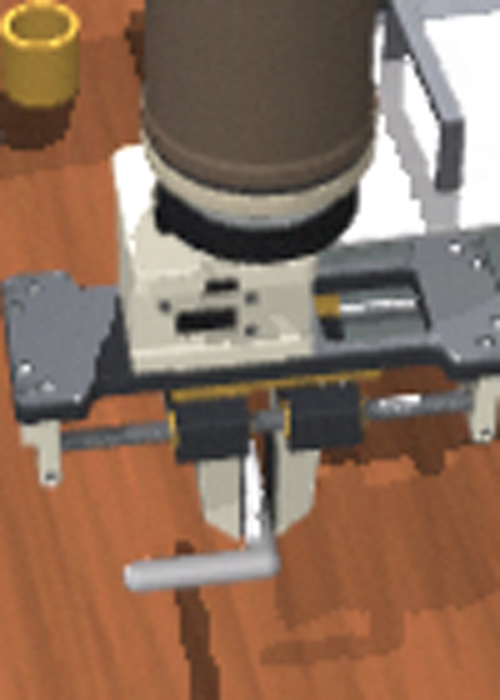

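```bash
python3 - <<'E'
from h import *
go((.6085,-.3267,.15),-1.8)
E
```

```text
t33.2 at [ 0.3862 -0.3059  0.0837] phi -5.1 F [ 0.1 -0.1 -1. ] w 0.113 q [ 0.1   0.45  0.62  2.09 -0.4   0.71  0.89]
shift mm [-65.6  -1.1 223.5] turn deg [-3.3  0.2  0.1]
```

>>> send_rows:
  rows:
    - [[-25, -3, 10, 0, 0, 0, 2], [-50, -8, 30, -1, 0, 0, 2], [-65, -10, 60, -1, 0, 0, 2], [-65, -10, 95, -2, 0, 0, 2], [-65, -8, 130, -2, 0, 0, 2], [-65, -5, 165, -3, 0, 0, 2], [-65, -2, 200, -3, 0, 0, 2], [-65, -1, 223, -3.3, 0, 0, 2]]

```text
clock: 34.0
position: [0.6096, -0.3246, 0.1452]
ee_rot: [0.024, 1.571, -0.022]
force: [-0.8, -0.1, -1.7]
width: 0.111
```

```bash
python3 - <<'E'
from h import *
a,d=shot("top");b,_=shot("side")
crop(b,340,190,500,350,4.5,"g23")
crop(a,380,170,500,290,5,"g23t")
go((.6085,-.3267,.077),-1.8)
E
```

```text
t34.1 at [ 0.6103 -0.3244  0.1448] phi -1.6 F [ 0.1  1.  -2.4] w 0.113 q [ 0.05  0.67  0.61  1.52 -0.41  1.08  0.73]
shift mm [67.8 -2.4 -1.7] turn deg [ 0.2 -0.  -0. ]
```

View pics/g23.png

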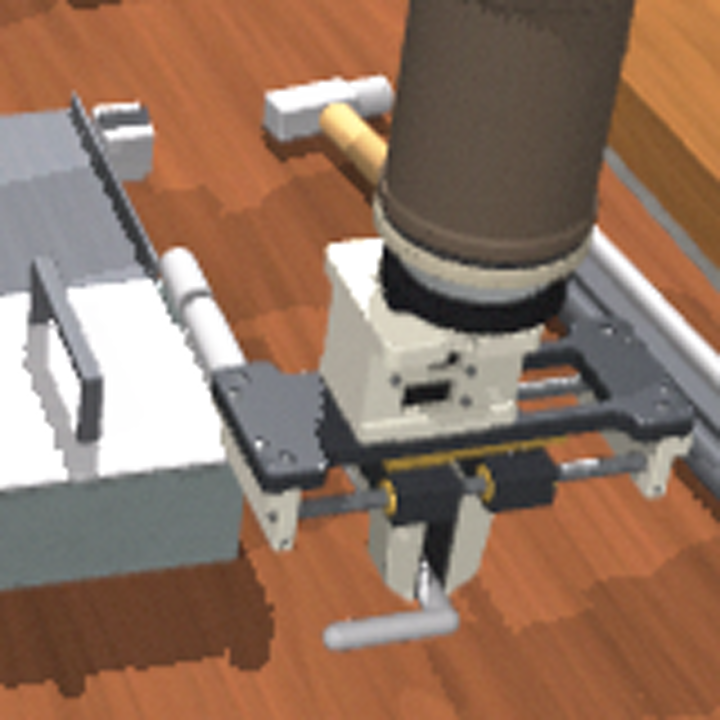

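View pics/g23t.png

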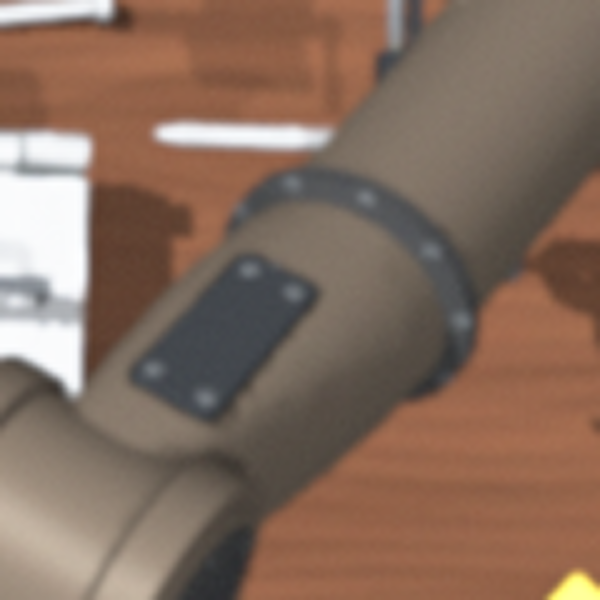

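>>> send_rows:
  rows:
    - [[10, 0, -1, 0, 0, 0, 2], [22, -1, -1, 0, 0, 0, 2], [36, -2, -1, 0, 0, 0, 2], [50, -2, -1, 0, 0, 0, 2], [60, -2, -1, 0, 0, 0, 2], [66, -2, -1, 0, 0, 0, 2], [68, -2, -1, 0, 0, 0, 2], [68, -2, -1, 0, 0, 0, 2]]

```text
clock: 34.9
position: [0.6063, -0.3281, 0.0786]
ee_rot: [0.024, 1.571, -0.024]
force: [-0.3, 0.9, -2.2]
width: 0.114
```

```bash
python3 - <<'E'
from h import *
D=[];I=[]
for i in range(4):
    a,d=shot("top");D.append(d);I.append(a.astype(float))
a=np.mean(I,0).astype(np.uint8); d=np.median(D,0); np.save("top.npy",a);np.save("topd.npy",d)
o=cv2.resize(a[180:220,380:480,::-1],None,fx=8,fy=8,interpolation=cv2.INTER_CUBIC); cv2.imwrite("pics/g24t.png",o)
P=cloud("top",d)
go((.6085,-.3267,.077),-1.8)
m=(P[...,2]>.05)&(P[...,0]>.59)&(P[...,0]<.65)&(P[...,1]<-.0)&(P[...,1]>-.34)&(P[...,2]<.11)
for v in range(190,212):
    print(v,[f"{P[v,u,2]*1000:.0f}" for u in range(384,460,4)])
b,_=shot("side");crop(b,340,190,500,350,4.5,"g24")
E
```

```text
t35.1 at [ 0.6066 -0.3282  0.0793] phi -1.8 F [-0.  -0.4 -1.5] w 0.113 q [ 0.07  0.73  0.57  1.58 -0.46  0.96  0.76]
shift mm [2.3 1.6 1.9] turn deg [0.  0.1 0. ]
190 ['2', '-4', '-1', '-0', '-2', '5', '-0', '0', '-2', '-2', '-0', '3', '2', '-1', '0', '3', '-1', '552', '569']
191 ['-1', '2', '-3', '1', '0', '2', '-6', '1', '-2', '0', '-2', '-1', '-4', '4', '-5', '-4', '-3', '563', '574']
192 ['-1', '3', '-1', '-4', '-4', '-4', '1', '0', '-2', '1', '-5', '-2', '2', '-4', '-4', '-2', '2', '569', '577']
193 ['-3', '-3', '3', '-3', '1', '1', '-1', '-4', '-0', '-2', '1', '-3', '0', '-3', '-2', '3', '549', '575', '582']
194 ['-1', '2', '2', '-1', '1', '1', '0', '2', '3', '-4', '-2', '1', '-3', '2', '-1', '4', '564', '579', '587']
195 ['-4', '-2', '-1', '-0', '2', '-2', '-4', '-0', '-4', '2', '-3', '-1', '-5', '1', '1', '-0', '572', '585', '591']
196 ['-1', '1', '-4', '1', '-4', '-1', '-5', '-0', '-2', '0', '2', '-1', '1', '-3', '-3', '-0', '580', '589', '592']
197 ['64', '87', '83', '85', '-1', '-1', '-3', '-2', '3', '-1', '-2', '-5', '1', '-4', '2', '559', '586', '593', '597']
198 ['67', 
[... 1022 characters left out ...]
-6', '-2', '-1', '-2', '-3', '595', '602', '611', '616', '622', '625', '630']
207 ['75', '72', '73', '71', '-4', '-0', '-2', '-1', '-2', '-3', '-3', '586', '595', '611', '617', '623', '622', '626', '632']
208 ['71', '80', '73', '71', '0', '-4', '1', '-2', '1', '2', '4', '586', '592', '616', '622', '625', '625', '626', '626']
209 ['73', '73', '74', '73', '-3', '-3', '-2', '-1', '-2', '0', '-3', '582', '614', '625', '627', '629', '629', '629', '627']
210 ['69', '73', '76', '72', '0', '-0', '0', '-1', '2', '0', '-3', '583', '624', '629', '630', '632', '631', '630', '630']
211 ['73', '74', '73', '76', '-3', '-4', '1', '-3', '1', '-1', '-2', '614', '630', '633', '637', '635', '634', '632', '628']
```

View pics/g24t.png

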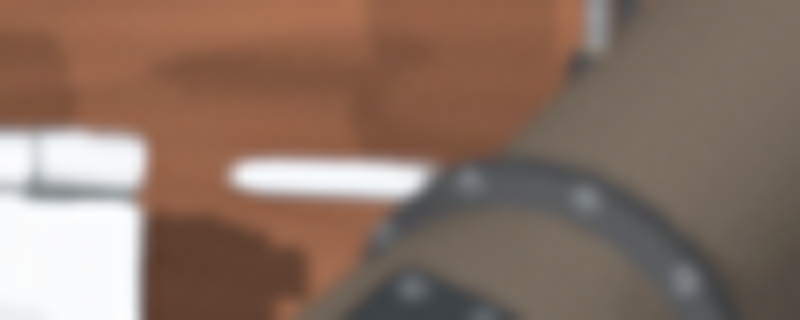

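View pics/g24.png

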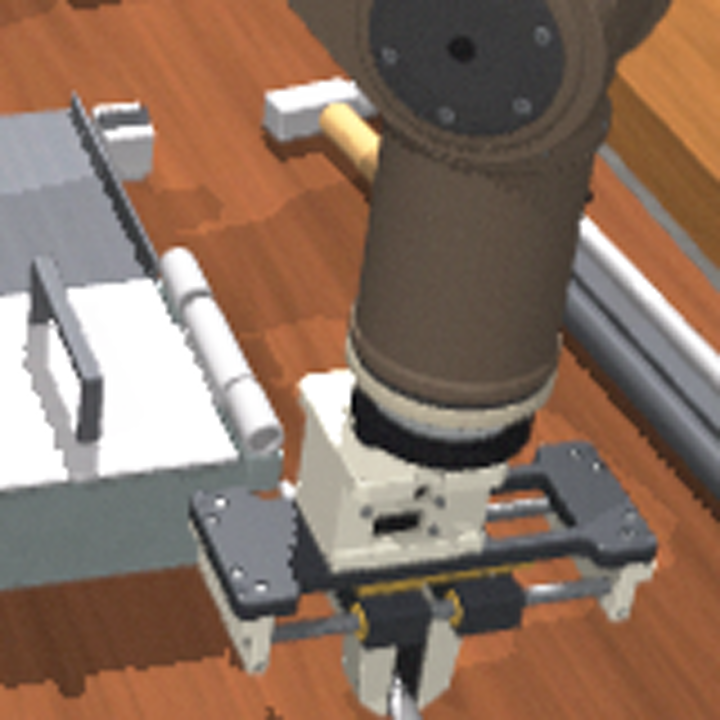

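```bash
python3 - <<'E'
from h import *
a=np.load("top.npy").astype(float); s=a.min(-1)  # white vs brown: use blue
for u in (386,389,392,396,411,415,420,425,430):
    print(u,s[193:209,u].astype(int).tolist())
P=cloud("top",np.load("topd.npy"))
for u0,u1 in((410,414),(414,418),(418,422),(422,426),(426,431)):
    z=P[202:204,u0:u1,2]; print(u0,np.median(z),z.mean())
z=P[198:201,386:398,2];print("kn",np.median(z),np.sort(z.ravel())[-8:])
E
```

```text
386 [62, 65, 101, 170, 226, 242, 245, 240, 228, 193, 152, 149, 210, 246, 250, 250]
389 [66, 71, 107, 179, 231, 244, 247, 246, 237, 208, 160, 151, 214, 248, 251, 250]
392 [71, 73, 92, 144, 210, 238, 246, 247, 241, 221, 174, 159, 219, 249, 251, 250]
396 [72, 74, 83, 122, 187, 231, 242, 243, 238, 221, 176, 146, 181, 227, 237, 237]
411 [72, 73, 73, 73, 71, 77, 119, 198, 240, 238, 188, 111, 73, 71, 71, 65]
415 [70, 72, 73, 72, 72, 81, 129, 210, 243, 242, 213, 137, 83, 70, 74, 75]
420 [70, 71, 71, 72, 70, 77, 121, 201, 242, 244, 225, 155, 94, 73, 72, 75]
425 [60, 60, 63, 62, 63, 69, 111, 191, 239, 244, 230, 175, 107, 77, 75, 77]
430 [66, 64, 62, 61, 61, 63, 92, 158, 225, 241, 229, 173, 110, 82, 78, 82]
410 0.08412925133458915 0.07368335445504504
414 0.08509866358278118 0.08511595100678027
418 0.0863870165133569 0.08635388478786657
422 0.08509715544584573 0.08536250755689648
426 0.08686231731508842 0.08672761800998433
kn 0.09090171115897316 [0.09244624 0.0926     0.09286361 0.09305536 0.09347152 0.09352429
 0.09505749 0.09527732]
```

```bash
python3 - <<'E'
from h import *
D=[]
for i in range(16):
    a,d=shot("top");D.append(np.where(d>0,d,np.nan))
d=np.nanmean(D,0); P=cloud("top",d); np.save("Pm.npy",P)
def crest(us,lo,hi,th):
    o=[]
    for u in us:
        c=P[lo:hi,u]; c=c[c[:,2]>th]
        if len(c)>=3: o.append((c[:,1].mean(),np.sort(c[:,2])[-2:].mean(),c[:,0].mean(),len(c)))
    return np.array(o)
k=crest(range(386,399),195,206,.08); p=crest(range(410,434),198,207,.07)
print((k*1000).round(1).tolist());print((p*1000).round(1).tolist())
q=p[(p[:,1]<.092)&(p[:,0]<-.18)]
print(np.polyfit(q[:,0],q[:,1],1),np.degrees(np.polyfit(q[:,0],q[:,1],1)[0]),np.polyfit(q[:,0],q[:,2],1))
E
```

```text
[[-110.5, 91.4, 615.5, 7000.0], [-113.5, 91.5, 615.4, 7000.0], [-116.5, 90.6, 615.5, 7000.0], [-119.7, 89.7, 615.7, 7000.0], [-122.7, 90.2, 615.7, 7000.0], [-125.6, 90.3, 615.7, 7000.0], [-128.5, 91.3, 615.5, 7000.0], [-131.7, 89.7, 615.8, 7000.0], [-134.7, 91.0, 615.8, 7000.0], [-137.7, 90.7, 615.7, 7000.0], [-140.8, 91.4, 614.4, 8000.0], [-143.7, 90.8, 614.2, 6000.0]]
[[-186.8, 84.4, 611.3, 3000.0], [-189.8, 84.3, 611.2, 3000.0], [-192.6, 85.5, 611.0, 3000.0], [-195.6, 86.4, 611.0, 3000.0], [-199.0, 86.5, 609.9, 4000.0], [-201.7, 87.0, 609.6, 4000.0], [-204.7, 86.8, 609.6, 4000.0], [-207.8, 86.3, 609.7, 4000.0], [-210.8, 86.5, 609.7, 4000.0], [-213.7, 87.4, 609.6, 4000.0], [-216.7, 86.8, 609.7, 4000.0], [-219.8, 87.5, 609.7, 4000.0], [-222.8, 87.1, 609.8, 4000.0], [-225.8, 87.0, 609.7, 4000.0], [-228.9, 86.7, 609.9, 4000.0], [-231.9, 86.6, 609.9, 4000.0], [-234.9, 87.2, 609.9, 4000.0], [-238.0, 87.5, 610.0, 4000.0], [-221.7, 338.3, 589.1, 5000.0], [-211.5, 591.2, 575.6, 6000.0], [-197.5, 594.1, 559.4, 6000.0], [-183.2, 596.9, 543.0, 6000.0], [-185.2, 599.4, 542.7, 6000.0]]
[-0.04287924  0.07743104] -2.45679922678315 [0.02256154 0.61485111]
```

>>> send_rows:
  rows:
    - [[1, 0, 1, 0, 0, 0.5, 2], [2.3, 0, 2.5, 0, 0, 1, 2], [2.3, 5, 2.5, 0, 0, 1, 2], [2.3, 10, 2.5, 0, 0, 1, 2], [2.3, 15, 2.5, 0, 0, 1, 2], [2.3, 20, 2.5, 0, 0, 1, 2], [2.3, 24, 2.5, 0, 0, 1, 2], [2.3, 24, 2.5, 0, 0, 1, 2]]

```text
clock: 36.75
position: [0.6098, -0.3029, 0.0764]
ee_rot: [0.038, 1.57, -0.009]
force: [0.1, 0.9, -2.1]
width: 0.115
```

```bash
python3 - <<'E'
from h import *
go((.6085+.001,-.3267+.024,.077),-1.8)
D=[];I=[]
for i in range(6):
    a,d=shot("top");D.append(np.where(d>0,d,np.nan));I.append(a.astype(float))
a=np.mean(I,0).astype(np.uint8)
s=a.min(-1)
for u in (388,391,394,403,406,409,412,415,418,421): print(u,s[193:209,u].tolist())
cv2.imwrite("pics/g25t.png",cv2.resize(a[185:215,370:450,::-1],None,fx=10,fy=10,interpolation=cv2.INTER_CUBIC))
b,_=shot("side");crop(b,360,210,480,330,5,"g25")
E
```

```text
t36.8 at [ 0.6098 -0.3029  0.0764] phi -1.7 F [ 0.1  0.9 -2.1] w 0.115 q [ 0.05  0.72  0.56  1.6  -0.47  0.96  0.75]
shift mm [-0.6  0.2 -0.3] turn deg [ 0.1  0.  -1. ]
388 [62, 67, 104, 177, 231, 245, 248, 246, 235, 204, 156, 148, 210, 247, 251, 250]
391 [70, 74, 97, 153, 218, 240, 247, 246, 239, 218, 170, 158, 220, 249, 251, 250]
394 [71, 74, 90, 140, 206, 236, 245, 247, 243, 226, 183, 163, 217, 248, 251, 250]
403 [74, 73, 74, 73, 79, 124, 203, 240, 234, 176, 103, 74, 71, 64, 55, 49]
406 [71, 73, 75, 74, 84, 135, 213, 241, 236, 194, 122, 78, 70, 66, 55, 49]
409 [72, 74, 73, 73, 80, 127, 207, 242, 242, 215, 139, 84, 71, 71, 65, 56]
412 [71, 73, 73, 71, 77, 123, 202, 242, 243, 222, 151, 91, 72, 72, 73, 67]
415 [70, 71, 72, 71, 74, 115, 195, 240, 244, 226, 161, 96, 72, 72, 74, 77]
418 [61, 62, 63, 62, 68, 112, 192, 238, 244, 230, 177, 109, 75, 71, 73, 75]
421 [61, 62, 62, 61, 63, 97, 166, 229, 242, 233, 188, 117, 79, 79, 89, 101]
```

View pics/g25t.png

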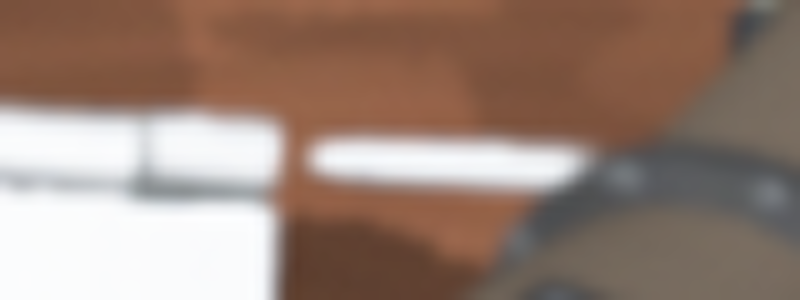

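View pics/g25.png

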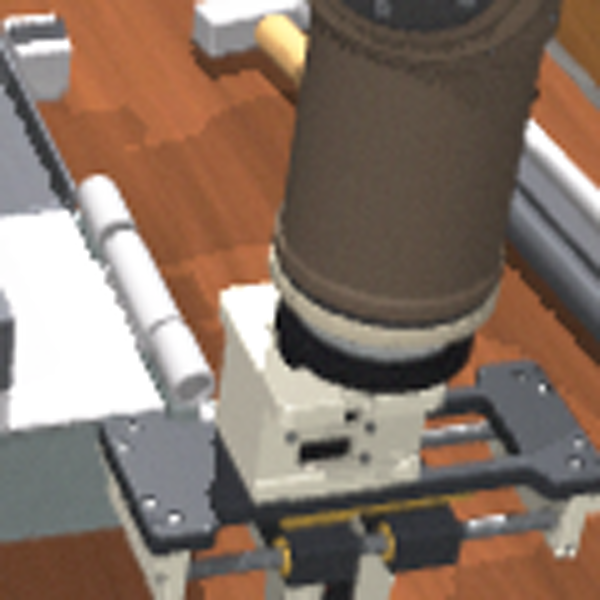

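>>> send_rows:
  rows:
    - [[0, 3, 0, 0, 0, 0, 2], [0, 6, 0, 0, 0, 0, 2], [0, 9, 0, 0, 0, 0, 2], [0, 12, 0, 0, 0, 0, 2], [0, 15, 0, 0, 0, 0, 2], [0, 18, 0, 0, 0, 0, 2], [0, 21, 0, 0, 0, 0, 2], [0, 24, 0, 0, 0, 0, 2]]

```text
clock: 37.9
position: [0.6102, -0.2799, 0.0769]
ee_rot: [0.038, 1.57, -0.011]
force: [-0.4, 0.2, -1.7]
width: 0.108
```

```bash
python3 - <<'E'
from h import *
go((.6105,-.279,.077),-1.8)
a,_=shot("top")
cv2.imwrite("pics/g26t.png",cv2.resize(a[185:215,370:450,::-1],None,fx=10,fy=10,interpolation=cv2.INTER_CUBIC))
E
```

```text
t37.9 at [ 0.6102 -0.2799  0.0769] phi -1.8 F [-0.4  0.2 -1.7] w 0.108 q [ 0.01  0.71  0.57  1.63 -0.47  0.95  0.72]
shift mm [-0.1  0.9  0.2] turn deg [ 0.  0. -1.]
```

View pics/g26t.png

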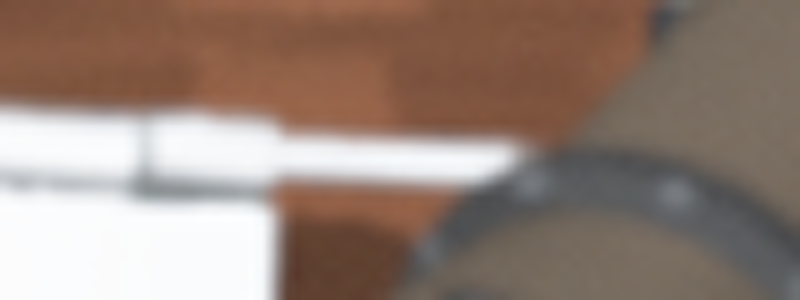

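>>> send_rows:
  rows:
    - [[0, 4, 0, 0, 0, 0, 2], [0, 8, 0, 0, 0, 0, 2], [0, 12, 0, 0, 0, 0, 2], [0, 16, 0, 0, 0, 0, 2], [0, 20, 0, 0, 0, 0, 2], [0, 24, 0, 0, 0, 0, 2], [0, 28, 0, 0, 0, 0, 2], [0, 30, 0, 0, 0, 0, 2]]

```text
clock: 38.75
position: [0.6112, -0.2496, 0.0773]
ee_rot: [0.038, 1.57, -0.01]
force: [-0.2, 1.6, -0.8]
width: 0.115
```

>>> send_rows:
  rows:
    - [[0, 2, 0, 0, 0, 0, 2], [0, 5, 0, 0, 0, 0, 2], [0, 8, 0, 0, 0, 0, 2], [0, 11, 0, 0, 0, 0, 2], [0, 14, 0, 0, 0, 0, 2], [0, 16, 0, 0, 0, 0, 2], [0, 18, 0, 0, 0, 0, 2], [0, 20, 0, 0, 0, 0, 2]]

```text
clock: 39.55
position: [0.6118, -0.2301, 0.0777]
ee_rot: [0.038, 1.57, -0.011]
force: [-0.3, 1.0, -1.0]
width: 0.112
```

```bash
python3 - <<'E'
from h import *
go((.612,-.229,.077),-1.8)
a,_=shot("top");b,_=shot("side");crop(b,290,200,450,330,5,"g27")
E
```

```text
t39.5 at [ 0.6118 -0.2301  0.0777] phi -1.8 F [-0.3  1.  -1. ] w 0.112 q [-0.07  0.68  0.57  1.68 -0.46  0.92  0.65]
shift mm [0.7 1.1 0.2] turn deg [ 0.  0. -1.]
```

View pics/g27.png

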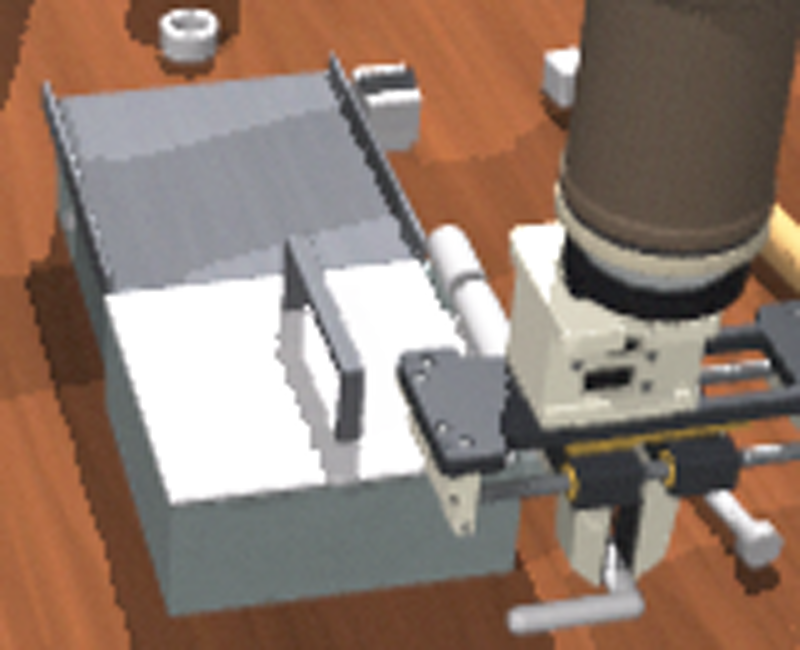

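>>> send_rows:
  rows:
    - [[0.5, 3, 0, 0, 0, 0, 2], [1, 6, 0, 0, 0, 0, 2], [1, 9, 0, 0, 0, 0, 2], [1, 12, 0, 0, 0, 0, 2], [1, 15, 0, 0, 0, 0, 2], [1, 18, 0, 0, 0, 0, 2], [1.2, 21, 0, 0, 0, 0, 2], [1.2, 24, 0, 0, 0, 0, 2]]

```text
clock: 40.45
position: [0.6126, -0.2059, 0.077]
ee_rot: [0.038, 1.57, -0.011]
force: [-0.6, 0.3, -1.5]
width: 0.111
```

>>> send_rows:
  rows:
    - [[0, 3, 0, 0, 0, 0, 2], [0, 6, 0, 0, 0, 0, 2], [0, 9, 0, 0, 0, 0, 2], [0.2, 12, 0, 0, 0, 0, 2], [0.2, 15, 0, 0, 0, 0, 2], [0.3, 18, 0, 0, 0, 0, 2], [0.3, 21, 0, 0, 0, 0, 2], [0.4, 24, 0, 0, 0, 0, 2]]

```text
clock: 41.25
position: [0.6133, -0.1819, 0.0769]
ee_rot: [0.038, 1.57, -0.011]
force: [0.2, 0.5, -2.0]
width: 0.105
```

```bash
python3 - <<'E'
from h import *
go((.6135,-.162,.077),-1.8)
b,_=shot("side");crop(b,290,200,450,330,5,"g28")
E
```

```text
t41.2 at [ 0.6133 -0.1819  0.0769] phi -1.8 F [ 0.2  0.5 -2. ] w 0.105 q [-0.15  0.66  0.57  1.72 -0.46  0.9   0.59]
shift mm [ 0.3 19.9 -0.4] turn deg [ 0.  0. -1.]
```

View pics/g28.png

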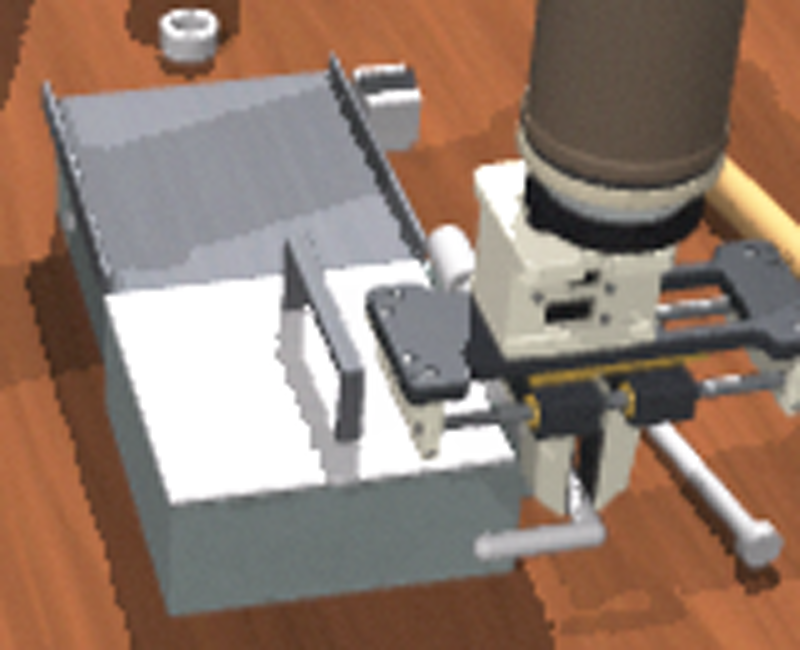

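>>> send_rows:
  rows:
    - [[0, 3, 0, 0, 0, 0, 2], [0, 6, 0, 0, 0, 0, 2], [0.2, 9, 0, 0, 0, 0, 2], [0.2, 11, 0, 0, 0, 0, 2], [0.2, 13, 0, 0, 0, 0, 2], [0.3, 15, 0, 0, 0, 0, 2], [0.3, 17, 0, 0, 0, 0, 2], [0.3, 17, 0, 0, 0, 0, 2]]

```text
clock: 42.1
position: [0.6139, -0.1648, 0.0769]
ee_rot: [0.038, 1.57, -0.01]
force: [0.6, 0.7, -1.6]
width: 0.109
```

```bash
python3 - <<'E'
from h import *
go((.6135,-.162,.077),-1.8)
a,_=shot("top");b,_=shot("side");crop(b,330,220,450,330,6,"g29");crop(a,330,170,430,240,7,"g29t")
E
```

```text
t42.1 at [ 0.6139 -0.1648  0.0769] phi -1.8 F [ 0.6  0.7 -1.6] w 0.109 q [-0.18  0.66  0.58  1.73 -0.46  0.89  0.57]
shift mm [-0.   2.8 -0.4] turn deg [ 0.  0. -1.]
```

View pics/g29.png

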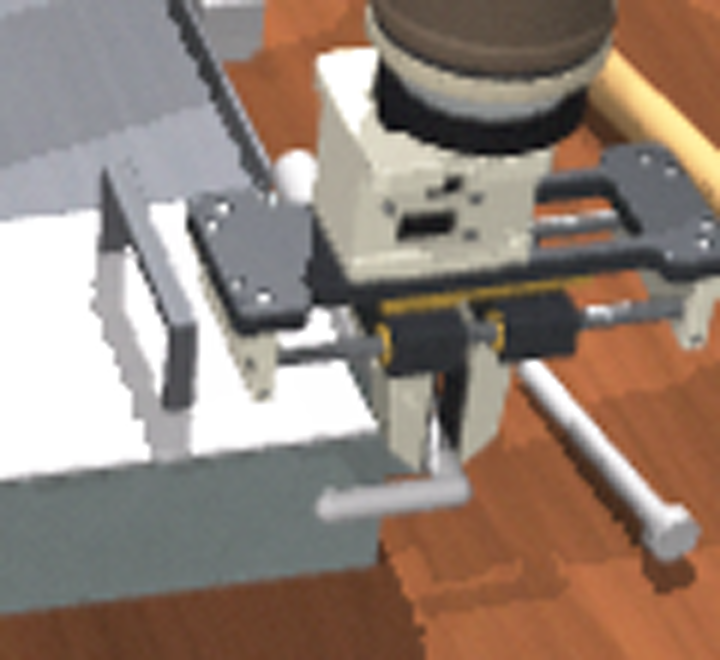

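View pics/g29t.png

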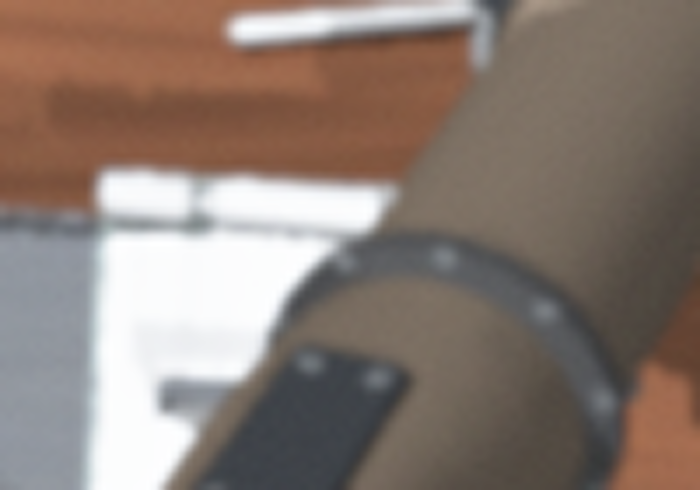

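>>> send_rows:
  rows:
    - [[0, 1, 0, 0, 0, 0, 2], [0, 2, 0, 0, 0, 0, 2], [0, 3, 0, 0, 0, 0, 2], [0, 3, 0, 0, 0, 0, 2], [0, 3, 0, 0, 0, 0, 30], [0, 3, 0, 0, 0, 0, 40], [0, 3, 0, 0, 0, 0, 40], [0, 3, 0, 0, 0, 0, 40]]

```text
clock: 43.0
position: [0.614, -0.1623, 0.0771]
ee_rot: [0.038, 1.57, -0.011]
force: [-0.0, 0.1, 0.7]
width: 0.382
```

>>> send_rows:
  rows:
    - [[0, 0, 0, 0, 0, 0, 40], [-10, 0, 0, 0, 0, 0, 40], [-25, 0, 0, 0, 0, 0, 40], [-45, 0, 0, 0, 0, 0, 40], [-70, -30, 0, 0, 0, 0, 40], [-90, -70, 0, 0, 0, 0, 40], [-90, -110, 0, 0, 0, 0, 20], [-90, -150, 0, 0, 0, -1, 0]]

```text
clock: 43.8
position: [0.6094, -0.3164, 0.1672]
ee_rot: [0.023, 1.568, -0.026]
force: [0.6, -0.6, -1.1]
width: 0.277
```

```bash
python3 - <<'E'
from h import *
go((.6135,-.22,.077),-1.8)
a,_=shot("top");b,_=shot("side");crop(b,330,220,450,330,6,"g30");crop(a,330,170,430,240,7,"g30t")
E
```

```text
t43.8 at [ 0.6094 -0.3164  0.1672] phi -1.8 F [ 0.6 -0.6 -1.1] w 0.277 q [ 0.02  0.64  0.63  1.52 -0.4   1.11  0.71]
shift mm [90.1 96.6  0.8] turn deg [-0.   0.2  0.1]
```

View pics/g30.png

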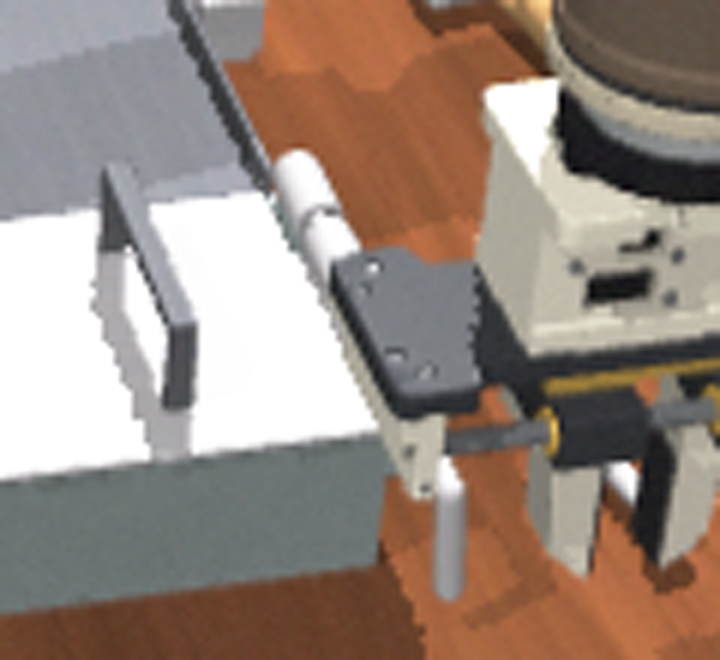

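View pics/g30t.png

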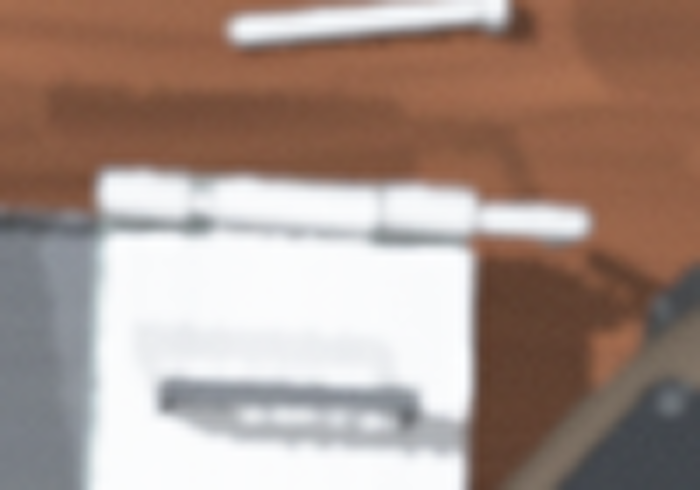

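>>> send_rows:
  rows:
    - [[10, 20, 2, 0, 0, 0, 0], [30, 40, 4, 0, 0, 0, 0], [55, 60, 4, 0, 0, 0, 0], [80, 76, 4, 0, 0, 0, 0], [92, 76, 4, 0, 0, 0, 0], [97, 76, 4, 0, 0, 0, 0], [97, 76, 4, 0, 0, 0, 0], [97, 76, 4, 0, 0, 0, 0]]

```text
clock: 44.7
position: [0.6159, -0.2397, 0.0687]
ee_rot: [0.025, 1.569, -0.027]
force: [-0.4, -0.6, -0.3]
width: 0.005
```

```bash
python3 - <<'E'
from h import *
go((.6135,-.171,.070),-1.8)
b,_=shot("side");crop(b,330,220,450,340,6,"g31")
E
```

```text
t44.7 at [ 0.6159 -0.2397  0.0687] phi -1.9 F [-0.4 -0.6 -0.3] w 0.005 q [-0.07  0.7   0.58  1.67 -0.47  0.9   0.66]
shift mm [-1.3 68.6 -4.6] turn deg [-0.1  0.1  0.1]
```

View pics/g31.png

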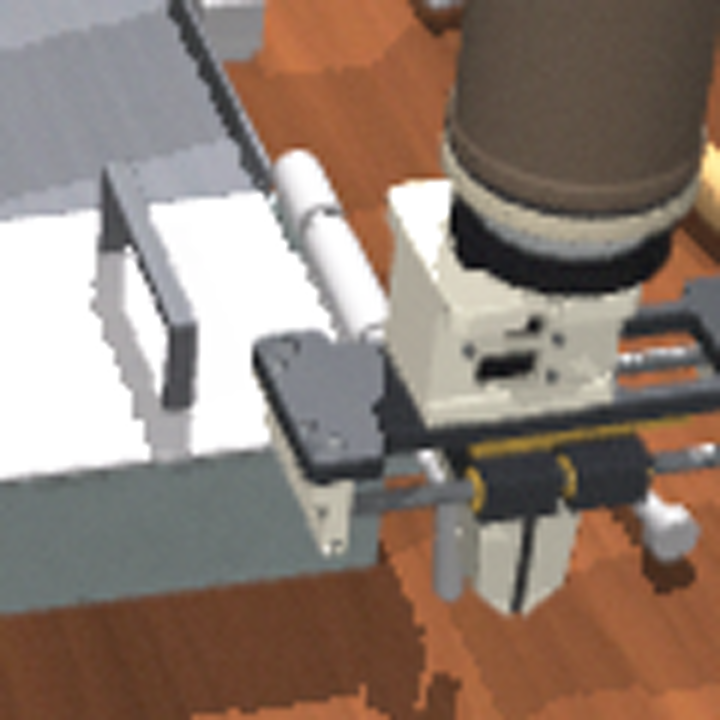

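>>> send_rows:
  rows:
    - [[0, 8, -1, 0, 0, 0, 0], [0, 16, -2, 0, 0, 0, 0], [0, 24, -3, 0, 0, 0, 0], [0, 30, -3, 0, 0, 0, 0], [0, 36, -3, 0, 0, 0, 0], [0, 42, -3, 0, 0, 0, 0], [0, 47, -3, 0, 0, 0, 0], [0, 50, -3, 0, 0, 0, 0]]

```text
clock: 45.55
position: [0.6145, -0.1895, 0.0681]
ee_rot: [0.023, 1.569, -0.028]
force: [0.4, -6.3, 3.0]
width: 0.003
```

```bash
python3 - <<'E'
from h import *
go((.6135,-.171,.070),-1.8)
b,_=shot("side");crop(b,330,220,450,340,6,"g32")
a,_=shot("top");crop(a,330,170,430,240,7,"g32t")
E
```

```text
t45.5 at [ 0.6145 -0.1895  0.0681] phi -1.8 F [ 0.4 -6.3  3. ] w 0.003 q [-0.16  0.68  0.58  1.72 -0.47  0.88  0.59]
shift mm [-1.9 18.4 -1.6] turn deg [-0.   0.1  0.2]
```

View pics/g32.png

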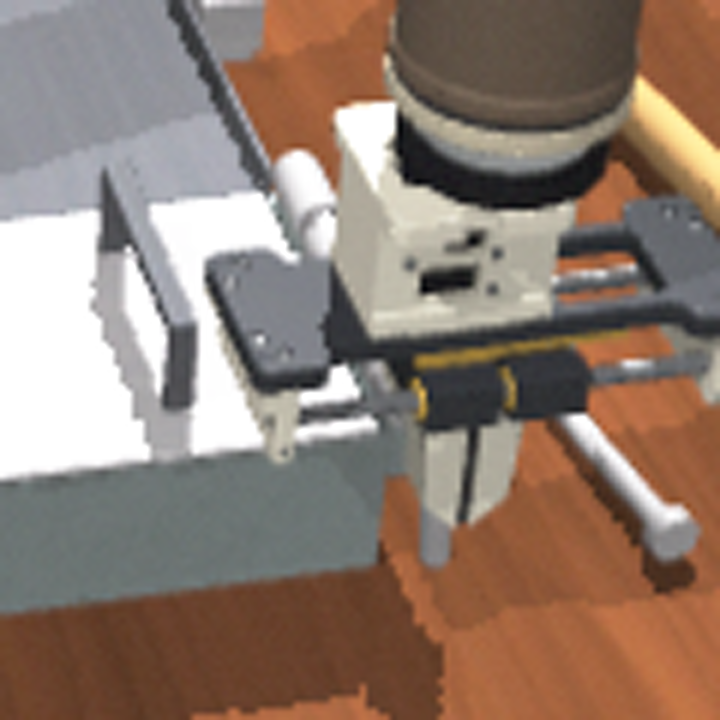

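View pics/g32t.png

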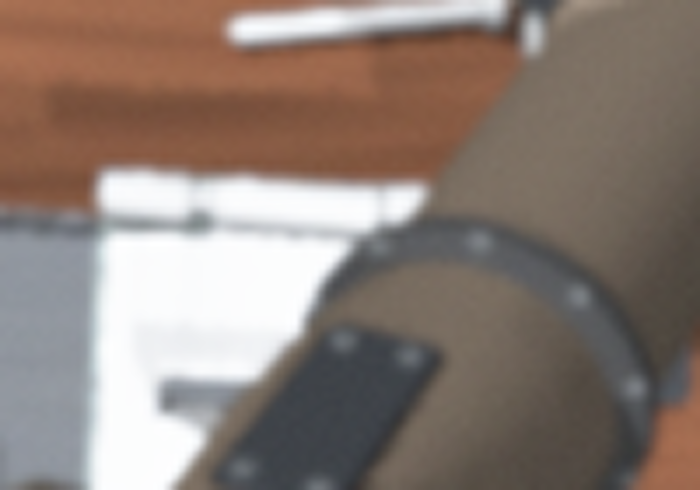

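>>> send_rows:
  rows:
    - [[0, 2, 0, 0, 0, 0, 0], [0, 4, 0, 0, 0, 0, 0], [0, 6, 0, 0, 0, 0, 0], [0, 8, 0, 0, 0, 0, 0], [0, 10, 0, 0, 0, 0, 0], [0, 12, 0, 0, 0, 0, 0], [0, 13, 0, 0, 0, 0, 0], [0, 13, 0, 0, 0, 0, 0]]

```text
clock: 46.45
position: [0.6152, -0.1776, 0.0685]
ee_rot: [0.023, 1.568, -0.029]
force: [-0.2, -7.4, 4.1]
width: 0.01
```

```bash
python3 - <<'E'
from h import *
go((.6135,-.171,.070),-1.8)
b,_=shot("side");crop(b,330,220,450,340,6,"g33")
a,_=shot("top");crop(a,330,170,430,240,7,"g33t")
E
```

```text
t46.5 at [ 0.6152 -0.1776  0.0685] phi -1.9 F [-0.2 -7.4  4.1] w 0.010 q [-0.18  0.68  0.59  1.73 -0.47  0.87  0.58]
shift mm [-1.5  6.5 -1.9] turn deg [-0.1  0.2  0.2]
```

View pics/g33.png

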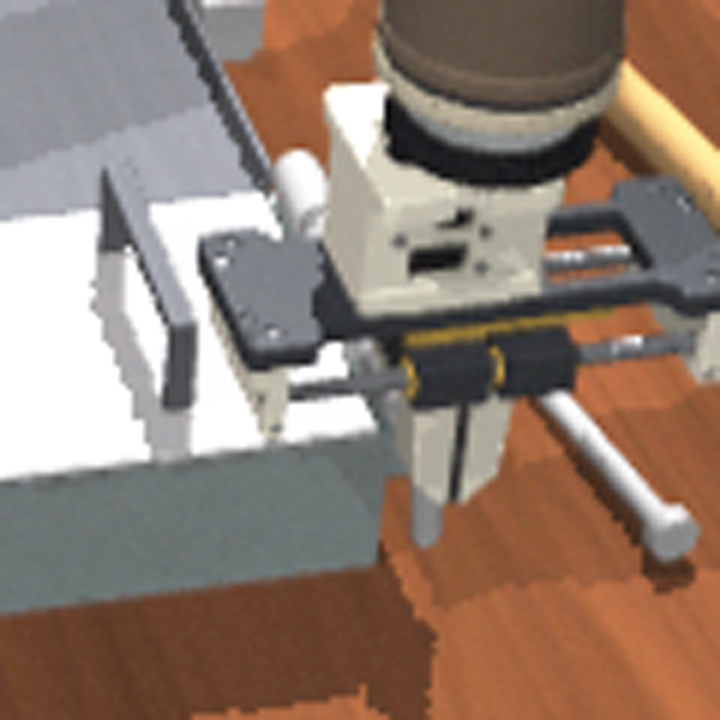

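View pics/g33t.png

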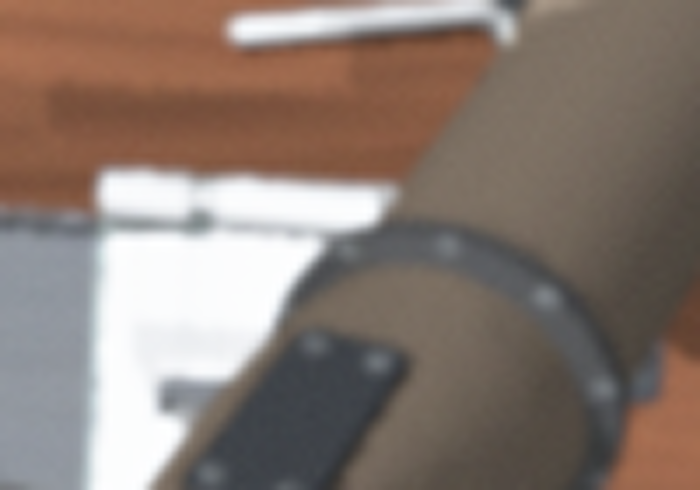

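>>> send_rows:
  rows:
    - [[0, 1, 0, 0, 0, 0, 0], [0, 2, 0, 0, 0, 0, 0], [0, 3, 0, 0, 0, 0, 0], [0, 4, 0, 0, 0, 0, 0], [0, 5, 0, 0, 0, 0, 0], [0, 5.5, 0, 0, 0, 0, 0], [0, 6, 0, 0, 0, 0, 0], [0, 6, 0, 0, 0, 0, 0]]

```text
clock: 47.35
position: [0.6155, -0.1721, 0.0687]
ee_rot: [0.023, 1.568, -0.029]
force: [-0.1, -8.9, 6.0]
width: 0.005
```

```bash
python3 - <<'E'
from h import *
go((.6135,-.171,.070),-1.8)
b,_=shot("side");crop(b,330,220,450,340,6,"g34")
a,_=shot("top");crop(a,330,170,430,240,7,"g34t")
E
```

```text
t47.4 at [ 0.6155 -0.1721  0.0687] phi -1.9 F [-0.1 -8.9  6. ] w 0.005 q [-0.19  0.67  0.59  1.74 -0.47  0.87  0.57]
shift mm [-1.3  1.  -2. ] turn deg [-0.1  0.2  0.2]
```

View pics/g34t.png

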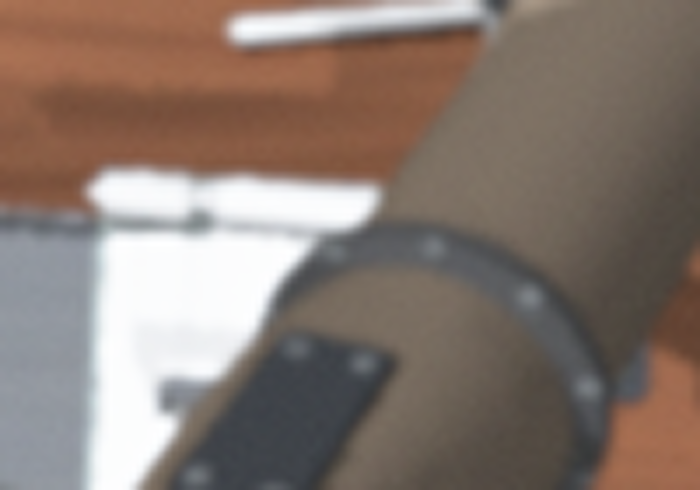

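>>> send_rows:
  rows:
    - [[0, 1, 0, 0, 0, 0, 0], [0, 2, 0, 0, 0, 0, 0], [0, 3, 0, 0, 0, 0, 0], [0, 4, 0, 0, 0, 0, 0], [0, 4, 0, 0, 0, 0, 0], [0, 4, 0, 0, 0, 0, 0], [0, 4, 0, 0, 0, 0, 0], [0, 4, 0, 0, 0, 0, 0]]

```text
clock: 48.25
position: [0.6157, -0.1681, 0.0688]
ee_rot: [0.023, 1.567, -0.029]
force: [0.2, -9.2, 6.3]
width: 0.003
```

```bash
python3 - <<'E'
from h import *
go((.6135,-.171,.070),-1.8)
a,_=shot("top");crop(a,330,170,430,240,7,"g35t")
E
```

```text
t48.2 at [ 0.6157 -0.1681  0.0688] phi -1.9 F [ 0.2 -9.2  6.3] w 0.003 q [-0.2   0.67  0.59  1.74 -0.47  0.87  0.56]
shift mm [-1.2 -3.  -2.1] turn deg [-0.1  0.2  0.2]
```

View pics/g35t.png

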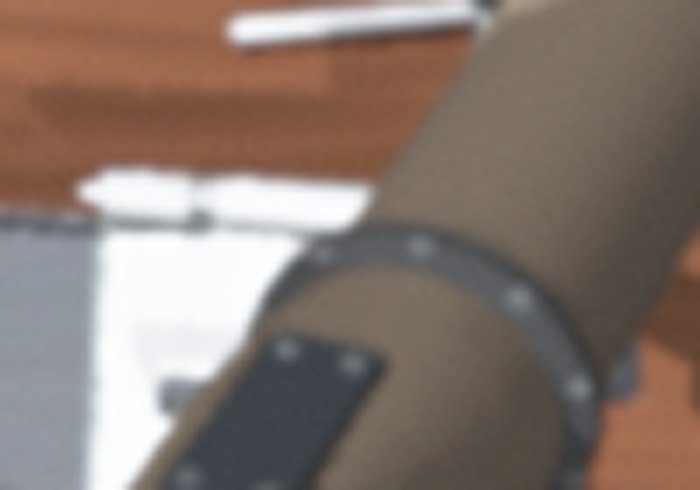

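>>> send_rows:
  rows:
    - [[0, 0.5, 0, 0, 0, 0, 0], [0, 1, 0, 0, 0, 0, 0], [0, 1, 0, 0, 0, 0, 0], [0, 1.5, 0, 0, 0, 0, 0], [0, 1.5, 0, 0, 0, 0, 0], [0, 2, 0, 0, 0, 0, 0], [0, 2, 0, 0, 0, 0, 0], [0, 2, 0, 0, 0, 0, 0]]

```text
clock: 49.1
position: [0.6157, -0.1676, 0.069]
ee_rot: [0.022, 1.567, -0.032]
force: [0.2, -12.5, 5.8]
width: 0.006
```

>>> send_rows:
  rows:
    - [[0, -3, 0, 0, 0, 0, 0], [0, -15, 0, 0, 0, 0, 0], [0, -35, 0, 0, 0, 0, 0], [-20, -60, 0, 0, 0, 0, 0], [-60, -80, 0, 0, 0, 0, 0], [-100, -100, -20, 0, 0, 0, 0], [-140, -130, -60, 0, 0, 0, 0], [-170, -160, -100, 0, 0, 0, 0]]

```text
clock: 49.9
position: [0.5249, -0.3092, 0.2269]
ee_rot: [0.023, 1.57, -0.023]
force: [0.4, -1.3, 1.9]
width: 0.003
```

>>> send_rows:
  rows:
    - [[0, -30, -40, 0, 0, 0, 0], [0, -60, -80, 0, 0, 0, 0], [0, -80, -100, 0, 0, 0, 0], [0, -80, -100, 0, 0, 0, 0], [0, -80, -100, 0, 0, 0, 0], [0, -80, -100, 0, 0, 0, 0], [0, -80, -100, 0, 0, 0, 0], [0, -80, -100, 0, 0, 0, 0]]

```text
clock: 50.7
position: [0.4237, -0.3848, 0.2251]
ee_rot: [0.023, 1.571, -0.023]
force: [-0.4, -0.8, -0.3]
width: 0.005
```

```bash
python3 - <<'E'
from h import *
go((.6135,-.171,.070),-1.8)
a,_=shot("top","t36");b,_=shot("side","s36");crop(a,330,170,430,240,7,"g36t");crop(b,290,200,450,330,5,"g36")
for n,i in(("side",b),("top",a)):
    l,c=fit({n:i},LID,ST,.07,sr=(.008,.008,.03)); print("lid",n,l,c)
E
```

```text
t50.7 at [ 0.4237 -0.3848  0.2251] phi -1.7 F [-0.4 -0.8 -0.3] w 0.005 q [ 0.13  0.4   0.72  1.75 -0.29  1.1   0.91]
shift mm [155.2 219.2 183.5] turn deg [ 0.1 -0.  -0. ]
lid side [ 0.5204268  -0.05421364 -0.05011811] -118.80836
lid top [ 0.52644134 -0.06225596 -0.03625442] -147.3595
```

View pics/g36t.png

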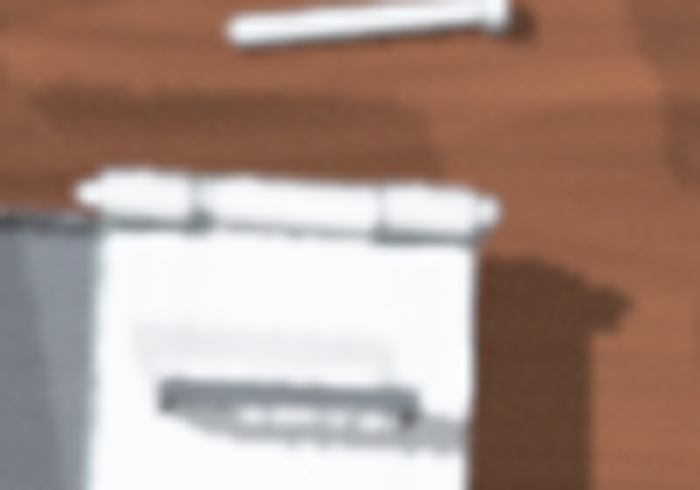

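View pics/g36.png

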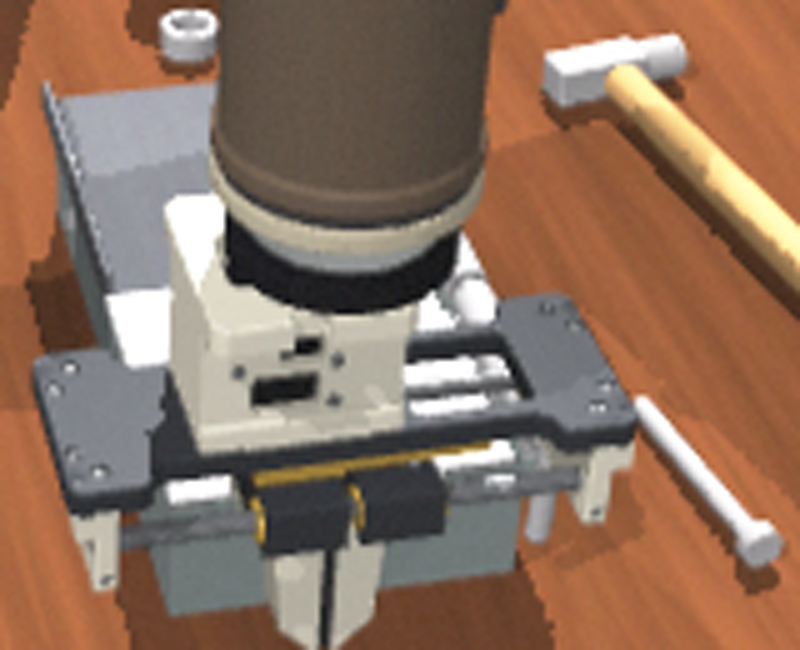

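View pics/s36.png

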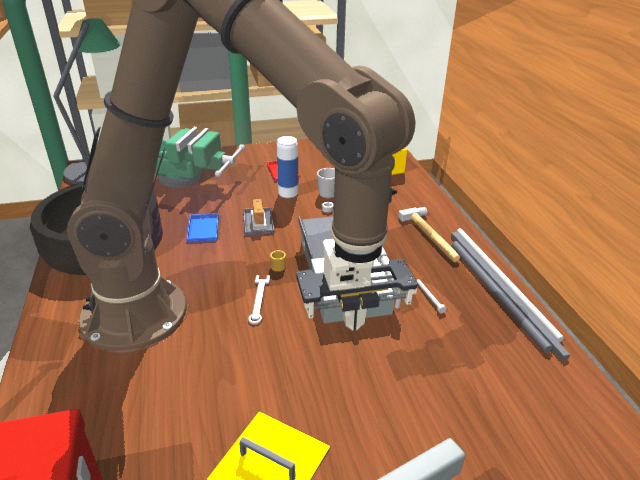

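>>> send_rows:
  rows:
    - [[-10, -10, -20, 0, 0, 0, 0], [-20, -20, -50, 0, 0, 0, 0], [-30, -30, -80, 0, 0, 0, 0], [-40, -40, -110, 0, 0, 0, 0], [-50, -50, -130, 0, 0, 0, 0], [-50, -50, -140, 0, 0, 0, 0], [-50, -50, -140, 0, 0, 0, 0], [-50, -50, -140, 0, 0, 0, 0]]

```text
clock: 51.6
position: [0.2824, -0.4305, 0.275]
ee_rot: [0.024, 1.57, -0.023]
force: [0.6, 0.6, 0.2]
width: 0.008
```

```bash
python3 - <<'E'
from h import *
D=[]
for i in range(4):
    a,d=shot("top");D.append(d)
b,_=shot("side","s37");crop(b,290,200,450,330,5,"g37");crop(b,190,170,330,260,5,"g37s")
l,c=fit({"side":b},LID,ST,.07,sr=(.008,.008,.03)); print("lid side",l,c)
s,c=fit({"side":b},TRAY,(.352,.329,-.1),0,sr=(.008,.008,.05)); print("tray side",s,c)
P=cloud("top",np.median(D,0))
R_=[]
X=W(ST,[[x,y,.075] for x in np.linspace(-.075,.07,20) for y in np.linspace(-.07,.07,20) if abs(x-.006)>.035])
uv=proj("top",X).round().astype(int); Z=P[uv[:,1],uv[:,0]]; ok=np.abs(Z[:,2]-.075)<.02
A=np.c_[Z[ok,:2]-Z[ok,:2].mean(0),np.ones(ok.sum())]; print("lid plane",np.linalg.lstsq(A,Z[ok,2],rcond=None)[0],ok.mean())
print(arm.observe()["position"],arm.observe()["force"])
E
```

```text
lid side [ 0.52178624 -0.06695811 -0.06089311] -142.3168
tray side [ 0.30835158  0.09702706 -0.02433578] -112.32595
lid plane [ 0.00437191 -0.00353418  0.07374261] 1.0
[ 0.28220389 -0.43082133  0.27500246] [ 0.35137872 -0.04755685  0.2053731 ]
```

View pics/g37.png

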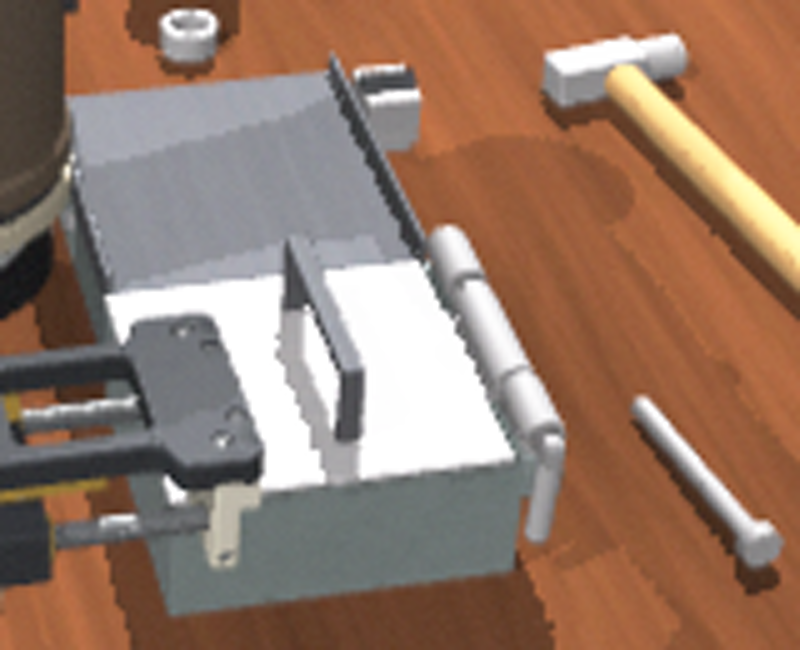

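View pics/g37s.png

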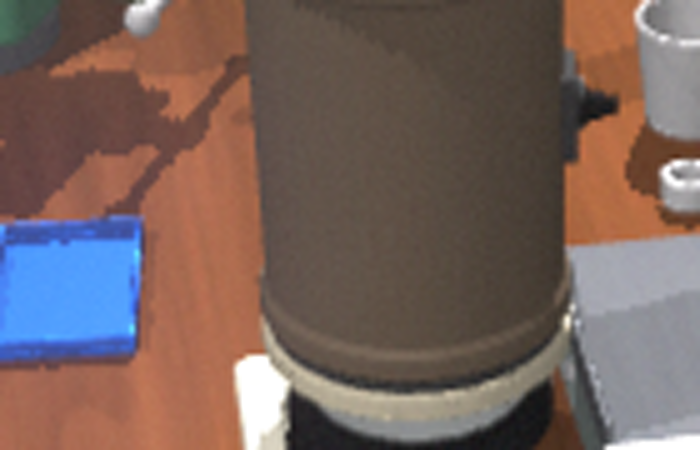

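View pics/s37.png

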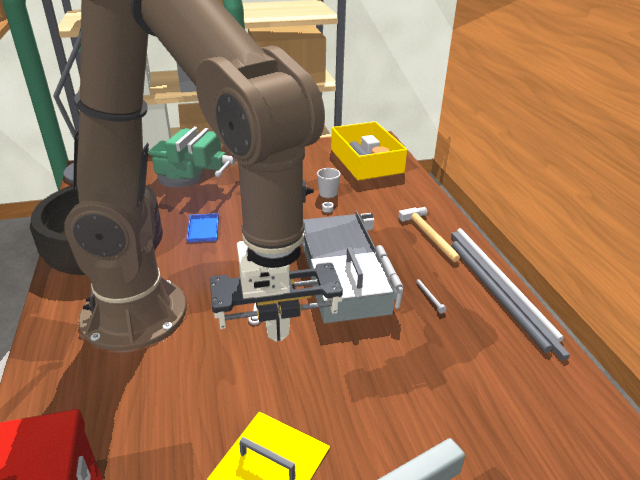

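```bash
python3 -c "
from cell import arm
print(arm.sign_off()); print(arm.observe()['clock'])"
```

```text
the job is handed in; nothing more can be done
None
the job is handed in; nothing more can be done
```

I finished the job and handed it in at about 52 s of the 210 s allowed. `sign_off` gives no verdict, so the results below are from my own checks.

**What I did:**
- **Bar ends:** only four were on the deck. I swept them into the well with the scraper in two passes, with the fingers kept above them.
- **Scraper:** I set it back in the grey tray; the blue and red trays were left alone.
- **Lid:** I placed the white lid over the well with its knuckle between the two fixed ones; the yellow one was left alone.
- **Pin:** I pushed it through all three knuckles from the end away from the deck. I stopped when the force rose and it moved no further.

**Last checks:**
- **Bar ends:** all four were seen in the well before the lid went on.
- **Lid:** it measured flat to about 0.006 rad against the 0.04 limit. The small gaps either side of its knuckle look slightly uneven, by an estimated 2–3 mm against a 10 mm tolerance.
- **Pin:** the nose is about 9 mm out past the last knuckle, the elbow is against the first, and the handle hangs down.
- **Scraper:** it stood upright in its tray.
- **Arm and bystanders:** the arm is clear of everything. I saw no bystander moved, but I didn't measure their positions.

**What disagreed:**
- **Final side view:** the arm partly hid the lid and fully hid the tray. Its last lid fit was about 2° off in angle, and its tray fit failed. I relied on the top camera and depth for the lid, and on the picture just before for the scraper.
- **Cameras:** the two differed by 2–5 mm on the same objects. I used their average, or compared things within one picture.

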